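# Reload the test-cassette magazine

## Robot

A 7-joint arm with a two-finger parallel gripper is mounted at the origin on a cart in front of the work surface, level with it; the furniture and walls round the work are solid. World frame = base frame: x ahead of the robot, y to its left, z up, the work surface at z = 0. Lengths are in m, angles in rad, forces in N, time in s.
With the tool pointing down it reaches from about 0.425 to 0.95 m from the base axis. Payload 16.7 kg.
Tool frame: the origin (TCP) lies between the finger pads; the fingertips stand 11 mm ahead of it and the grasp point (between the pads) lies 8 mm behind it; y points along the fingers, x is the direction in which the jaws open and shut, and the axes are right-handed (so a half turn about y gives the same grasp; the last joint's range is limited). The gripper opens to 94 mm and grips with 3 to 60 N. Pads are 16 mm wide; open, the fingers measure 119 mm over their backs; the gripper's body (75 mm by 177 mm) begins 78 mm behind the grasp point.
Start: joints at [-0.149, 0.426, 0.074, 1.606, -0.034, 1.111, -0.067], TCP at [0.675, -0, 0.216] pointing down, gripper open.
Joint ranges: [-2.85, 2.85], [-0.5, 2.14], [-1.23, 1.37], [0.21, 2.46], [-1.02, 4.16], [0.16, 2.05], [-2.73, 2.73]. Speed limits (rad/s): [1.89, 1.89, 2.39, 2.39, 3.01, 3.01, 3.01].

## Interface

Orientations are given as [roll, pitch, yaw] about the fixed x, y, z axes, in that order (R = Rz(yaw) Ry(pitch) Rx(roll)).
In Python, from workcell import arm gives the robot as it stands. The module is installed in compiled form; this text tells all that it offers.
- The arm moves only by the tool send_rows, never from a script. Its argument "plan" is a list of rows, each an object of numbers: "ax", "ay", "az": the turn, a rotation vector about the tool's x, y, z in rad; "tx", "ty", "tz": the shift along the tool's x, y, z in cm; "fingers": the gripper command: -1 is shut, 1 is fully open, values between are in proportion. A call has 1 to 10 rows; each row shifts and turns the commanded pose from where the row before left it, along the tool's axes as they then stand; what a row does not reach is not made up. A row lasts 1/8 s, in which the tool goes at most 62.5 mm and 10.7 degrees, less where a joint would pass 70% of its speed; a pose out of reach is approached as far as the arm can. A call with a gripper value outside its range is refused whole. The fingers move at their own pace and stop on an object; "squeeze" is the grip in N (left out, the last holds). Time passes only in rows, so rows that do not move let the fingers close. It gives the time, the measured TCP pose, the force and the opening at its end, in the units of the state.
- arm.sense(): the state, without advancing time (a new reading comes with each control period).
- arm.capture(name): name is "scene" or "side" or "wrist"; returns the picture (400x640x3 uint8, blue, green, red); there is no depth.
- arm.get_calibration(name): a dict with "fx", "fy", "cx", "cy" (pixels), "R" (3x3) and "t" (3): a world point X has camera coordinates R X + t; the wrist camera has in their place "mount" (4x4, takes a point from camera to tool coordinates, whose origin is the TCP and whose axes are the tool frame's). Camera axes: x right, y down, z forward; pixel columns grow to the right and rows downward; lengths in m; the calibration is good to about 2 mm. A picture is of the moment at which its call begins: read the wrist's pose just before it. get_calibration takes no time and is no camera call.
- arm.close_job(): hands the job in, once; it reports no verdict.
The state is a dict: "time": time; "joints": joint angles; "joint_vel": joint speeds; "effort": joint torques, N m; "eef_pos": TCP position; "tcp_rot": TCP orientation; "wrist_force": force on the tool from outside, world axes, zero at the start; "moment": the same for the moment, N m; "finger_gap": finger opening in m.
Only numpy, scipy, OpenCV 4.12 (cv2) and the standard library are available. Lean on these libraries where they do the work, as an engineer would, in place of code of your own. Each camera call takes 0.05 s, during which the arm holds its last target.

## Task

Reload the spring-fed magazine with the two test cassettes, one after the other: press each, face up, down onto the front sill against the spring, slide it in under the retaining lips until it is fully home against the back wall, and let go so that the lips hold it. Be gentle: feel for the sill and the back wall and never push hard enough to strain the plastic. Leave both stacked in the magazine and do not disturb the other things on the trolley.

Things in the scene. Friction and masses are not known exactly. Their poses are not given: they have to be found in the camera images.
- magazine: spring-fed cassette magazine on a base plate (122 x 84 x 8 mm) fixed to the trolley. Origin: under the plate, z up, x = loading direction, from the open front (robot side) to the back; mm are in this frame. Its sleeve (walls, lips, sill, one piece) is clamped to the rear column (x = 45 to 55, 82 tall) up to 9 mm above or below the heights given here; that setting is not measured and must be felt
- magazine_start (a point): where a cassette's origin starts its way in: x = -24, y = 0, z = 56 (+-9) on the sill. Hold it level, long side along x, above the front part, press it down until it meets the sill (the spring gives 3 to 9 N, then it turns stiff), then slide it 24 mm along +x. Let go too early it springs out; let go when home it rises 2 mm and the lips hold it. No walls beside it nearer than x = 13
- magazine_lips (a point): middle between the undersides of the two fixed steel lips, x = 30, y = 0, z = 66 (+-9). Lips: x = 20 to 43, in to y = +8 and -8, 3 mm thick, front edges turned up from x = 17. The front wall (x = -43 to -38.5, 20 mm wide) ends in a rounded sill always 10 mm lower, z = 56 (+-9): an 8 mm cassette has 2 mm of play in height. All bear at most about 25 N
- magazine_back (a point): middle of the back wall's face, x = 35, y = 0: it is touched by the far end of a cassette that is fully home (origin at x = 0, y = 0). Side walls only from x = 20, faces y = +13 and -13 (1 mm of play each side), with a mouth that flares to +16 and -16 at x = 13. A cassette left over 3 mm short catches on the front wall when the next is pressed onto it
- follower (a joint): spring-loaded white plate (x = -34 to 34, 20 mm wide) that pushes the stack up; value in m pressed down: 0 = up, top at z = 70 mm (not moved by the sleeve's setting); 0.003 to 0.021 with one cassette held by the lips, 8 mm more with two; end stop 0.034. Spring 2 N at 0, plus 0.25 N per mm. The second cassette is pressed onto the first and pushes it down
- cassette_a: rigid white plastic test cassette, 70 x 24 x 8 mm (x, y, z), about 30 g, round sample well and long window on its upper face; lies flat, face up, on the trolley. Origin: centre of its underside, z up. Grip it across the 24 mm width at mid-length with the fingertips 1 to 2 mm above its underside; either end may go in first
- cassette_b: the second cassette, like cassette_a in every respect; either may be loaded first
- antiseptic_bottle: green antiseptic bottle with a white nozzle, 41x61x99 mm, stands at the back; leave alone; origin at the centre of its underside
- specimen_cup: specimen cup with a screw lid, 46 mm across, 59 mm tall, stands at the back; leave alone; origin at the centre of its underside
- tape_roll: roll of black tape lying flat, 59 mm across, 19 mm tall; leave alone; origin at the centre of its underside

How it is judged:
By the outcome, as a careful person would: the job done as asked, in the order asked, and still so for the second after the job is handed in, with the robot touching nothing.
It also fails if it takes over 72 s, if anything falls off the work surface, if the arm or the gripper's body presses on something with over 40 N, if the wrist force passes 120 N, or if a joint passes its speed limit or range.

## Working session

There is one attempt and no reset: what is moved stays moved. The work goes in short steps, Python scripts to look and compute and a tool call to move; the robot and the scene stay as the last step left them, time stands still between calls to the robot, and variables do not carry over. Pictures are saved under pics/ and viewed, and the job is handed in when it is done.

Besides the shell and the picture viewer there is one more tool, called after "Request:" by a JSON object that holds its "fn" and its "kwargs", one argument or row to a line. send_rows: Moves the arm, as the interface text tells. Its arguments: {"type":"object","properties":{"plan":{"type":"array"},"squeeze":{"type":"number"}},"required":["plan"]}

```bash
mkdir -p pics
python3 - <<'E'
from workcell import arm
import cv2
s=arm.sense(); print(s)
for n in ("scene","side","wrist"):
    cv2.imwrite(f"pics/{n}0.png",arm.capture(n)); print(n,arm.get_calibration(n))
E
```

```text
{'time': 0.0, 'joints': array([-0.14947409,  0.42675833,  0.07387828,  1.60658763, -0.03412223,
        1.11081405, -0.06707881]), 'joint_vel': array([-1.77432192e-04,  3.13275956e-04,  9.45084796e-05,  4.42854871e-04,
        3.02725289e-04, -6.87961077e-04,  1.57723787e-03]), 'effort': array([-4.09355038e-03, -9.35844111e+01,  3.66462663e+00, -4.54201269e+01,
       -4.89189907e-02,  2.02478352e-02, -6.48899413e-05]), 'eef_pos': array([ 6.74577720e-01, -5.78317736e-05,  2.15767419e-01]), 'tcp_rot': array([-1.57088613e+00,  1.30381409e-03, -7.06693811e-05]), 'wrist_force': array([-0.78275439,  0.58502279, -1.16872038]), 'moment': array([ 0.00464283, -0.02114406,  0.01469534]), 'finger_gap': 0.09403118822278538}
scene {'fx': 371.8772512796847, 'fy': 371.8772512796847, 'cx': 318.0674880282539, 'cy': 198.40346441553288, 'R': array([[ 0.55503198, -0.83153508, -0.0221113 ],
       [-0.5675181 , -0.35910441, -0.74092323],
       [ 0.6081634 ,  0.42378464, -0.67122564]]), 't': array([-0.3641536 ,  0.31692509,  0.6004453 ])}
side {'fx': 391.4539833766622, 'fy': 391.4539833766622, 'cx': 323.26936794921716, 'cy': 198.14197342456546, 'R': array([[ 0.97007347, -0.2422246 , -0.01687293],
       [-0.14322924, -0.51472941, -0.8453041 ],
       [ 0.19606846,  0.82242378, -0.534019  ]]), 't': array([-0.53835187,  0.08718137,  0.8340567 ])}
wrist {'fx': 313.8779627213972, 'fy': 313.8779627213972, 'cx': 318.7331295542614, 'cy': 201.05818081173607, 'mount': array([[ 9.99999974e-01, -1.94752703e-04, -1.16705476e-04,
        -1.34189345e-04],
       [ 6.60746118e-05, -2.42141989e-01,  9.70240822e-01,
        -1.67171953e-01],
       [-2.17216319e-04, -9.70240805e-01, -2.42141970e-01,
         7.01908219e-02],
       [ 0.00000000e+00,  0.00000000e+00,  0.00000000e+00,
         1.00000000e+00]])}
```

View pics/scene0.png

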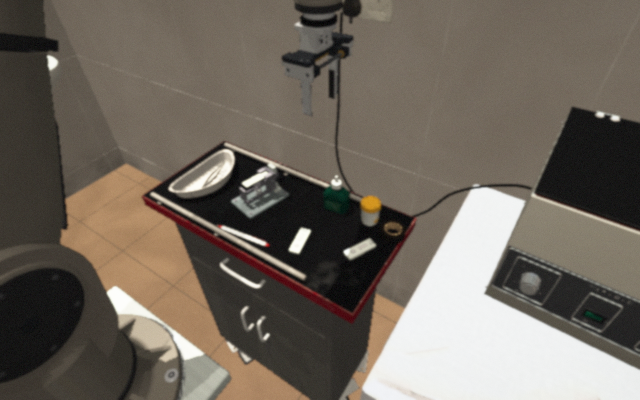

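View pics/side0.png

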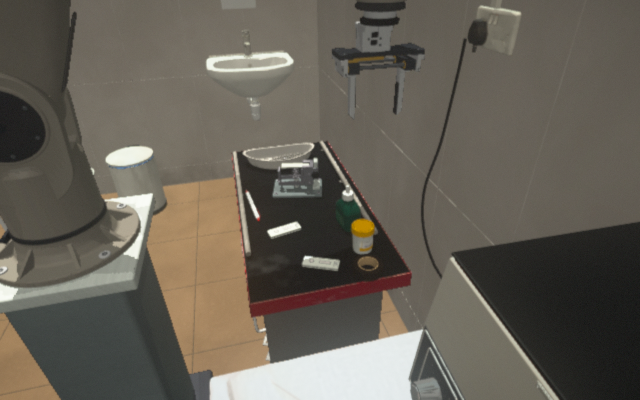

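View pics/wrist0.png

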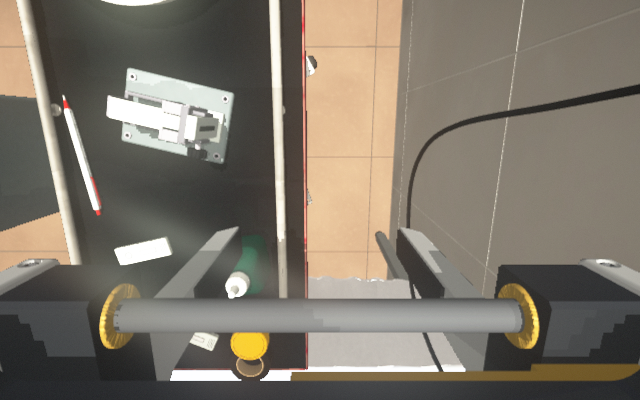

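Run:
```python
import cv2
a=cv2.imread("pics/scene0.png")[210:265,270:400]; b=cv2.imread("pics/side0.png")[150:280,230:390]; c=cv2.imread("pics/wrist0.png")[50:270,50:310]
cv2.imwrite("pics/a.png",cv2.resize(a,None,fx=6,fy=6,interpolation=2)[:600,:800])
cv2.imwrite("pics/b.png",cv2.resize(b,None,fx=4.5,fy=4.5,interpolation=2))
cv2.imwrite("pics/c.png",cv2.resize(c,None,fx=2.7,fy=2.7,interpolation=2))
```

```text
(no output)
```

View pics/a.png

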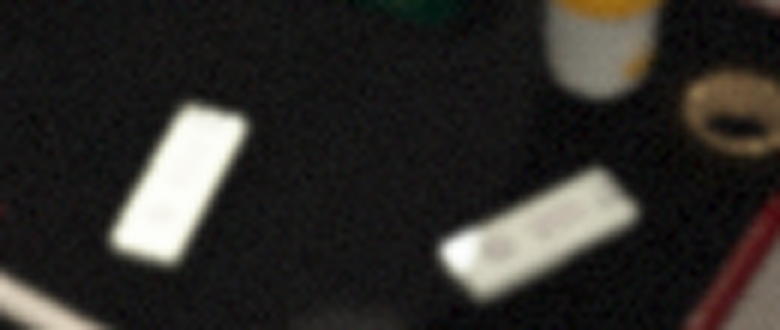

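View pics/b.png

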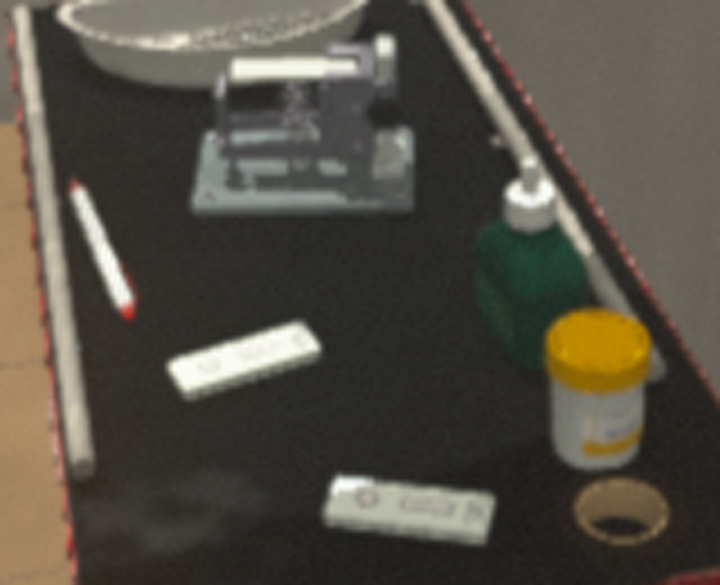

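View pics/c.png

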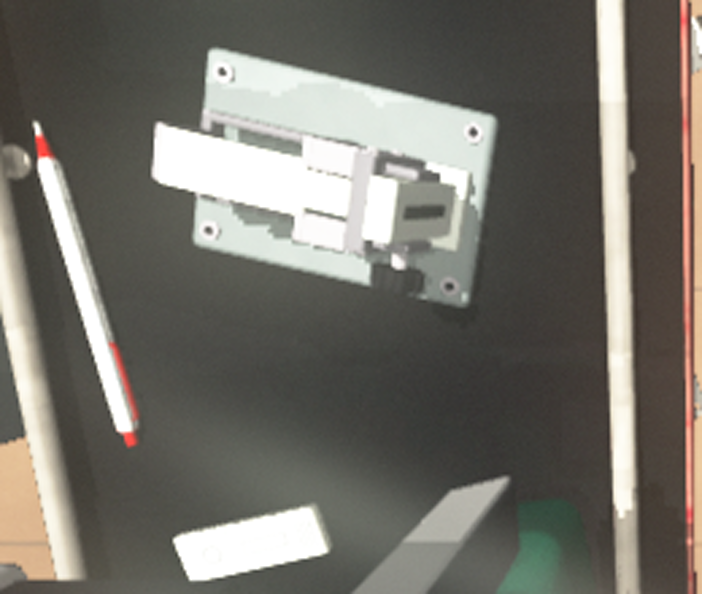

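```bash
cat > h.py <<'E'
import numpy as np, cv2
from workcell import arm
from scipy.spatial.transform import Rotation as Ro
def cam(n,pos=None,rot=None):
    c=arm.get_calibration(n); K=(c['fx'],c['fy'],c['cx'],c['cy'])
    if n!='wrist': return K,c['R'],c['t']
    s=arm.sense(); pos=s['eef_pos'] if pos is None else pos; rot=s['tcp_rot'] if rot is None else rot
    Rt=Ro.from_euler('xyz',rot).as_matrix(); M=c['mount']
    R=Rt@M[:3,:3]; o=Rt@M[:3,3]+pos
    return K,R.T,-R.T@o
def ray(C,uv,z):
    K,R,t=C; d=np.array([(uv[0]-K[2])/K[0],(uv[1]-K[3])/K[1],1]); d=R.T@d; o=-R.T@t
    return (o+d*(z-o[2])/d[2])
def proj(C,X):
    K,R,t=C; p=R@np.asarray(X)+t; return np.array([K[0]*p[0]/p[2]+K[2],K[1]*p[1]/p[2]+K[3]])
E
python3 - <<'E'
from h import *
P=lambda n,L,z,s,o:print(n,z,[(ray(cam(n),(u/s+o[0]-.0,v/s+o[1]),z)[:2]*1000).round(1).tolist() for u,v in L])
print('plate');P('wrist',[(213,50),(495,116),(470,303),(194,243)],.008,2.7,(50,50))
P('side',[(205,128),(412,130),(413,205),(192,205)],.008,4.5,(230,150))
print('screws');P('wrist',[(222,72),(474,132),(449,286),(209,231)],.009,2.7,(50,50))
print('follower?');P('wrist',[(157,123),(153,182)],.07,2.7,(50,50))
P('side',[(232,59),(229,78),(355,60),(357,74)],.07,4.5,(230,150))
print('A left');P('wrist',[(174,540),(318,505),(330,550),(192,580)],.008,2.7,(50,50))
P('scene',[(188,102),(250,122),(178,268),(108,240)],.008,6,(270,210))
P('side',[(168,369),(303,322),(322,348),(186,392)],.008,4.5,(230,150))
print('B right');
P('scene',[(440,247),(598,168),(640,208),(482,294)],.008,6,(270,210))
P('side',[(335,478),(495,490),(488,530),(325,513)],.008,4.5,(230,150))
print('tape,cup,bottle')
P('side',[(620,500)],.01,4.5,(230,150));P('side',[(597,440)],.01,4.5,(230,150))
print(cam('wrist'))
E
```

```text
plate
wrist 0.008 [[462.7, 128.9], [577.4, 103.0], [561.2, 24.4], [442.9, 50.5]]
side 0.008 [[458.4, 128.9], [574.0, 93.9], [554.9, 14.0], [439.5, 46.2]]
screws
wrist 0.009 [[465.7, 120.2], [568.4, 96.5], [552.8, 32.0], [450.8, 55.7]]
follower?
wrist 0.07 [[474.5, 95.2], [469.8, 75.2]]
side 0.07 [[472.9, 90.4], [467.9, 68.7], [537.5, 70.7], [535.0, 54.4]]
A left
wrist 0.008 [[412.3, -88.2], [482.8, -70.5], [485.8, -93.2], [417.7, -108.8]]
scene 0.008 [[478.1, -72.7], [482.3, -98.7], [410.2, -117.1], [407.0, -88.2]]
side 0.008 [[408.6, -97.0], [477.2, -76.5], [482.0, -99.9], [414.5, -116.7]]
B right
scene 0.008 [[468.7, -190.6], [532.6, -220.4], [523.6, -242.3], [458.4, -213.9]]
side 0.008 [[468.9, -193.9], [533.5, -219.5], [523.8, -242.8], [460.3, -214.8]]
tape,cup,bottle
side 0.01 [[582.0, -241.6]]
side 0.01 [[585.5, -201.6]]
((313.8779627213972, 313.8779627213972, 318.7331295542614, 201.05818081173607), array([[ 9.99999463e-01, -2.19097713e-04, -1.01293157e-03],
       [ 3.27489172e-05, -9.70228391e-01,  2.42191800e-01],
       [-1.03583864e-03, -2.42191703e-01, -9.70227863e-01]]), array([-0.67431173, -0.02470842,  0.38942383]))
```

```bash
cat >> h.py <<'E'
def plan(pos,yaw,n,nr=None,fingers=None,cmd=None):
    """rows to go to pos(mm), jaw yaw(deg), tool down; n rows"""
    s=arm.sense(); p0=s['eef_pos']*1000; R0=Ro.from_euler('xyz',s['tcp_rot'])
    if cmd is not None: p0=np.array(cmd[0]);R0=Ro.from_euler('xyz',[-90,0,cmd[1]],degrees=True)
    R1=Ro.from_euler('xyz',[-90,0,yaw],degrees=True)
    rv=(R0.inv()*R1).as_rotvec()/n; d=(np.array(pos)-p0)/n
    R=R0; out=[]
    for i in range(n):
        t=R.inv().apply(d)/10
        r=dict(tx=round(t[0],2),ty=round(t[1],2),tz=round(t[2],2))
        for k,v in zip(('ax','ay','az'),rv):
            if abs(v)>5e-4: r[k]=round(v,4)
        if fingers is not None: r['fingers']=fingers
        out.append(r); R=R*Ro.from_rotvec(rv)
    import json; print(json.dumps(out))
def st():
    s=arm.sense(); print('t',round(s['time'],2),'p',(s['eef_pos']*1000).round(1),'rpy',np.degrees(s['tcp_rot']).round(2),'F',s['wrist_force'].round(1),'M',s['moment'].round(2),'gap',round(s['finger_gap']*1000,1))
E
python3 - <<'E'
from h import *
plan((447,-95,120),104.5,11)
print(ray(cam('side'),(530/4.5+230,162/4.5+150),.099), ray(cam('scene'),(336,178),.099),ray(cam('scene'),(335,210),.01))
E
```

```text
[{"tx": -2.07, "ty": 0.87, "tz": -0.86, "ay": -0.1658}, {"tx": -2.18, "ty": 0.87, "tz": -0.51, "ay": -0.1658}, {"tx": -2.24, "ty": 0.87, "tz": -0.14, "ay": -0.1658}, {"tx": -2.23, "ty": 0.87, "tz": 0.23, "ay": -0.1658}, {"tx": -2.16, "ty": 0.87, "tz": 0.59, "ay": -0.1658}, {"tx": -2.03, "ty": 0.87, "tz": 0.94, "ay": -0.1658}, {"tx": -1.85, "ty": 0.87, "tz": 1.27, "ay": -0.1658}, {"tx": -1.62, "ty": 0.87, "tz": 1.55, "ay": -0.1658}, {"tx": -1.34, "ty": 0.87, "tz": 1.8, "ay": -0.1658}, {"tx": -1.02, "ty": 0.87, "tz": 2.0, "ay": -0.1658}, {"tx": -0.68, "ty": 0.87, "tz": 2.14, "ay": -0.1658}]
[ 0.58220932 -0.10654058  0.099     ] [ 0.5765375  -0.10446815  0.099     ] [ 0.56565636 -0.10944033  0.01      ]
```

Request:
{"fn": "send_rows", "kwargs": {
  "plan": [
    {"tx": -2.07, "ty": 0.87, "tz": -0.86, "ay": -0.166, "fingers": 0.0},
    {"tx": -2.18, "ty": 0.87, "tz": -0.51, "ay": -0.166, "fingers": 0.0},
    {"tx": -2.24, "ty": 0.87, "tz": -0.14, "ay": -0.166, "fingers": 0.0},
    {"tx": -2.23, "ty": 0.87, "tz": 0.23, "ay": -0.166, "fingers": 0.0},
    {"tx": -2.16, "ty": 0.87, "tz": 0.59, "ay": -0.166, "fingers": 0.0},
    {"tx": -2.03, "ty": 0.87, "tz": 0.94, "ay": -0.166, "fingers": 0.0},
    {"tx": -1.85, "ty": 0.87, "tz": 1.27, "ay": -0.166, "fingers": 0.0},
    {"tx": -1.62, "ty": 0.87, "tz": 1.55, "ay": -0.166, "fingers": 0.0},
    {"tx": -1.34, "ty": 0.87, "tz": 1.8, "ay": -0.166, "fingers": 0.0},
    {"tx": -1.02, "ty": 0.87, "tz": 2.0, "ay": -0.166, "fingers": 0.0}
  ]
}}

```text
$.plan[0]: bad value
```

Request:
{"fn": "send_rows", "kwargs": {
  "plan": [
    {"tx": -0.68, "ty": 0.87, "tz": 2.14, "ay": -0.166, "fingers": 0.0},
    {"tx": 0, "fingers": 0},
    {"tx": 0, "fingers": 0}
  ]
}}

```text
$.plan[0]: bad value
```

Run:
```python
from h import *
st(); cv2.imwrite("pics/w1.png",arm.capture('wrist'))
```

```text
t 0.15 p [674.7  -0.  216. ] rpy [-9.e+01  5.e-02 -0.e+00] F [-0.9  0.2 -0.2] M [ 0.02  0.   -0.02] gap 94.0
```

View pics/w1.png

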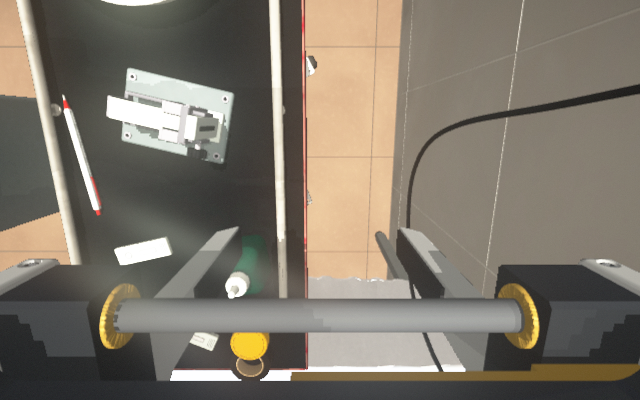

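The call was refused with nothing moved. I'll test a full row with every key.

Request:
{"fn": "send_rows", "kwargs": {
  "plan": [
    {"ax": 0, "ay": -0.166, "az": 0, "tx": -2.07, "ty": 0.87, "tz": -0.86, "fingers": 0.0}
  ]
}}

```text
time: 0.32
eef_pos: [0.6549, -0.0078, 0.2076]
tcp_rot: [-1.571, -0.001, 0.17]
wrist_force: [0.5, -0.0, -0.7]
finger_gap: 0.0868
```

Request:
{"fn": "send_rows", "kwargs": {
  "plan": [
    {"ax": 0, "az": 0, "tx": -2.18, "ty": 0.87, "tz": -0.51, "ay": -0.166, "fingers": 0.0},
    {"ax": 0, "az": 0, "tx": -2.24, "ty": 0.87, "tz": -0.14, "ay": -0.166, "fingers": 0.0},
    {"ax": 0, "az": 0, "tx": -2.23, "ty": 0.87, "tz": 0.23, "ay": -0.166, "fingers": 0.0},
    {"ax": 0, "az": 0, "tx": -2.16, "ty": 0.87, "tz": 0.59, "ay": -0.166, "fingers": 0.0},
    {"ax": 0, "az": 0, "tx": -2.03, "ty": 0.87, "tz": 0.94, "ay": -0.166, "fingers": 0.0},
    {"ax": 0, "az": 0, "tx": -1.85, "ty": 0.87, "tz": 1.27, "ay": -0.166, "fingers": 0.0},
    {"ax": 0, "az": 0, "tx": -1.62, "ty": 0.87, "tz": 1.55, "ay": -0.166, "fingers": 0.0},
    {"ax": 0, "az": 0, "tx": -1.34, "ty": 0.87, "tz": 1.8, "ay": -0.166, "fingers": 0.0},
    {"ax": 0, "az": 0, "tx": -1.02, "ty": 0.87, "tz": 2.0, "ay": -0.166, "fingers": 0.0},
    {"ax": 0, "az": 0, "tx": -0.68, "ty": 0.87, "tz": 2.14, "ay": -0.166, "fingers": 0.0}
  ]
}}

```text
time: 1.58
eef_pos: [0.4467, -0.0954, 0.1205]
tcp_rot: [-1.571, 0.0, 1.831]
wrist_force: [0.6, -1.0, -0.2]
finger_gap: 0.0469
```

Request:
{"fn": "send_rows", "kwargs": {
  "plan": [
    {"ax": 0, "ay": 0, "az": 0, "tx": 0, "ty": 0, "tz": 0, "fingers": 0}
  ]
}}

```text
time: 1.7
eef_pos: [0.446, -0.0958, 0.1204]
tcp_rot: [-1.569, -0.0, 1.825]
wrist_force: [0.4, -0.1, 1.7]
finger_gap: 0.0472
```

Run:
```python
from h import *
st(); cv2.imwrite("pics/w2.png",arm.capture('wrist'))
```

```text
t 1.7 p [446.  -95.8 120.4] rpy [-8.9920e+01 -1.0000e-02  1.0457e+02] F [ 0.4 -0.1  1.7] M [ 0.12 -0.02  0.03] gap 47.2
```

View pics/w2.png

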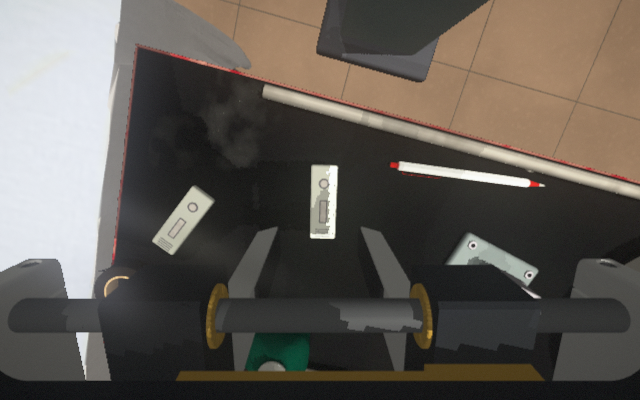

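Run:
```python
import cv2
c=cv2.imread("pics/w2.png")[150:270,130:360]
cv2.imwrite("pics/w2c.png",cv2.resize(c,None,fx=3.4,fy=3.4,interpolation=2))
```

```text
(no output)
```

View pics/w2c.png

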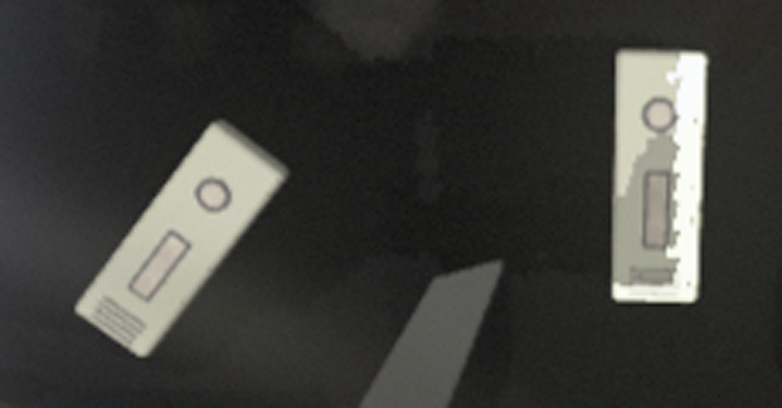

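Run:
```python
from h import *
from scipy.optimize import least_squares
C=cam('wrist',np.array([.446,-.0958,.1204]))
def fit(L,guess):
    X=np.array([ray(C,(u/3.4+130,v/3.4+150),.008)[:2]*1000 for u,v in L]); print(X.round(1).tolist())
    Q=np.array([(-35,12),(-35,-12),(35,-12),(35,12)])
    def f(p):
        c,s=np.cos(p[2]),np.sin(p[2]); return ((Q@np.array([[c,s],[-s,c]])+p[:2])-X).ravel()
    r=least_squares(f,guess); print(r.x[:2].round(1),np.degrees(r.x[2]).round(2),'rms',np.sqrt(np.mean(r.fun**2)).round(2))
fit([(617,50),(707,53),(699,302),(612,299)],[447,-95,.25])
fit([(214,122),(284,174),(147,356),(76,311)],[496,-217,-.4])
```

```text
[[414.9, -110.3], [409.8, -87.2], [477.3, -71.0], [482.5, -94.7]]
[446.1 -90.8] 13.29 rms 16.95
[[460.3, -209.7], [469.8, -189.2], [531.7, -217.6], [523.2, -238.7]]
[ 496.3 -213.8] -24.84 rms 16.51
```

Run:
```python
from h import *
st();plan((446.1,-90.8,40),103.3,3)
```

```text
t 1.75 p [447.3 -95.4 120.9] rpy [-90.    -0.   104.43] F [ 0.1 -0.3  0.7] M [ 0.15 -0.04  0.01] gap 46.9
[{"tx": 0.16, "ty": 2.7, "tz": 0.0, "ay": 0.0066}, {"tx": 0.16, "ty": 2.7, "tz": 0.0, "ay": 0.0066}, {"tx": 0.16, "ty": 2.7, "tz": 0.0, "ay": 0.0066}]
```

Request:
{"fn": "send_rows", "kwargs": {
  "plan": [
    {"ax": 0, "az": 0, "tx": 0.23, "ty": 3.5, "tz": -0.05, "ay": 0.012, "fingers": 0.0},
    {"ax": 0, "az": 0, "tx": 0.23, "ty": 3.5, "tz": -0.06, "ay": 0.012, "fingers": 0.0},
    {"ax": 0, "az": 0, "tx": 0, "ty": 2.75, "tz": 0, "ay": 0, "fingers": 0.0},
    {"ax": 0, "az": 0, "tx": 0, "ty": 1.0, "tz": 0, "ay": 0, "fingers": 0.0},
    {"ax": 0, "az": 0, "tx": 0, "ty": 0, "tz": 0, "ay": 0, "fingers": 0.0}
  ]
}}

```text
time: 2.38
eef_pos: [0.4478, -0.0901, 0.0133]
tcp_rot: [-1.57, -0.0, 1.801]
wrist_force: [-0.5, 0.3, 0.3]
finger_gap: 0.0471
```

Run:
```python
from h import *
st(); cv2.imwrite("pics/w3.png",cv2.resize(arm.capture('wrist')[120:320,170:470],None,fx=2.6,fy=2.6)); st()
```

```text
t 2.38 p [447.8 -90.1  13.3] rpy [-8.9980e+01 -2.0000e-02  1.0319e+02] F [-0.5  0.3  0.3] M [ 0.12 -0.06  0.01] gap 47.1
t 2.42 p [448.  -90.2  13.8] rpy [-9.0030e+01  1.0000e-02  1.0321e+02] F [-0.7  0.5 -0.4] M [ 0.13 -0.12 -0.01] gap 46.8
```

View pics/w3.png

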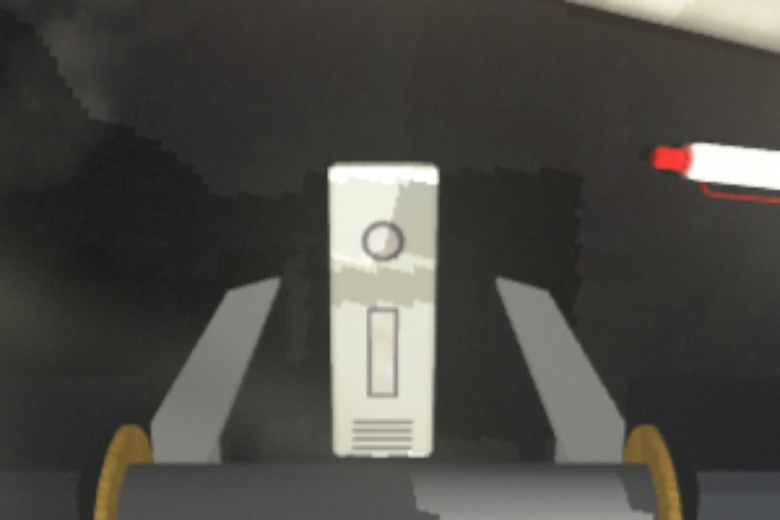

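Run:
```python
from h import *
C=cam('wrist',np.array([.4475,-.0903,.0130]),np.radians([-90,0,103.2]))
c=np.array([447.5,-90.3]); a=np.radians(103.2);ex=np.array([np.cos(a),np.sin(a)]);ez=np.array([-np.sin(a),np.cos(a)])
for uv,z in (((384,163),0),((384,163),.008),((384,185),.008),((384,456),.008),((333,380),.008),((435,380),.008)):
    X=ray(C,(uv[0]/2.6+170,uv[1]/2.6+120),z)[:2]*1000-c; print(uv,z,'tool x',(X@ex).round(1),'tool z',(X@ez).round(1))
```

```text
(384, 163) 0 tool x -0.4 tool z 36.1
(384, 163) 0.008 tool x -0.3 tool z 37.6
(384, 185) 0.008 tool x -0.3 tool z 32.8
(384, 456) 0.008 tool x -0.4 tool z -32.3
(333, 380) 0.008 tool x -12.1 tool z -12.9
(435, 380) 0.008 tool x 11.3 tool z -12.9
```

Request:
{"fn": "send_rows", "kwargs": {
  "plan": [
    {"ax": 0, "az": 0, "tx": 0, "ty": 0.05, "tz": 0.2, "ay": 0, "fingers": 0.0},
    {"ax": 0, "az": 0, "tx": 0, "ty": 0, "tz": 0, "ay": 0, "fingers": -1},
    {"ax": 0, "az": 0, "tx": 0, "ty": 0, "tz": 0, "ay": 0, "fingers": -1},
    {"ax": 0, "az": 0, "tx": 0, "ty": 0, "tz": 0, "ay": 0, "fingers": -1},
    {"ax": 0, "az": 0, "tx": 0, "ty": 0, "tz": 0, "ay": 0, "fingers": -1},
    {"ax": 0, "az": 0, "tx": 0, "ty": 0, "tz": 0, "ay": 0, "fingers": -1}
  ],
  "squeeze": 25
}}

```text
time: 3.18
eef_pos: [0.4456, -0.0909, 0.013]
tcp_rot: [-1.571, 0.0, 1.802]
wrist_force: [-1.8, -0.4, 6.0]
finger_gap: 0.0234
```

Run:
```python
from h import *
st()
```

```text
t 3.17 p [445.6 -90.9  13. ] rpy [-9.0020e+01  1.0000e-02  1.0324e+02] F [-1.8 -0.4  6. ] M [0.08 0.27 0.02] gap 23.4
```

Run:
```python
from h import *
plan((530,75,200),77.3,7,fingers=-1,cmd=((445.6,-90.7,112.5),103.2))
```

```text
[{"tx": 2.03, "ty": -1.25, "tz": -1.71, "ay": 0.0646, "fingers": -1}, {"tx": 2.14, "ty": -1.25, "tz": -1.58, "ay": 0.0646, "fingers": -1}, {"tx": 2.23, "ty": -1.25, "tz": -1.44, "ay": 0.0646, "fingers": -1}, {"tx": 2.32, "ty": -1.25, "tz": -1.29, "ay": 0.0646, "fingers": -1}, {"tx": 2.4, "ty": -1.25, "tz": -1.14, "ay": 0.0646, "fingers": -1}, {"tx": 2.47, "ty": -1.25, "tz": -0.98, "ay": 0.0646, "fingers": -1}, {"tx": 2.53, "ty": -1.25, "tz": -0.82, "ay": 0.0646, "fingers": -1}]
```

Request:
{"fn": "send_rows", "kwargs": {
  "plan": [
    {"ax": 0, "az": 0, "tx": 0, "ty": -1, "tz": 0, "ay": 0, "fingers": -1},
    {"ax": 0, "az": 0, "tx": 0, "ty": -4, "tz": 0, "ay": 0, "fingers": -1},
    {"ax": 0, "az": 0, "tx": 0, "ty": -5, "tz": 0, "ay": 0, "fingers": -1}
  ]
}}

```text
time: 3.55
eef_pos: [0.4446, -0.0906, 0.1139]
tcp_rot: [-1.569, -0.001, 1.802]
wrist_force: [0.5, -0.9, 0.6]
finger_gap: 0.0234
```

Request:
{"fn": "send_rows", "kwargs": {
  "plan": [
    {"ax": 0, "az": 0, "tx": 2.03, "ty": -1.25, "tz": -1.71, "ay": 0.0646, "fingers": -1},
    {"ax": 0, "az": 0, "tx": 2.14, "ty": -1.25, "tz": -1.58, "ay": 0.0646, "fingers": -1},
    {"ax": 0, "az": 0, "tx": 2.23, "ty": -1.25, "tz": -1.44, "ay": 0.0646, "fingers": -1},
    {"ax": 0, "az": 0, "tx": 2.32, "ty": -1.25, "tz": -1.29, "ay": 0.0646, "fingers": -1},
    {"ax": 0, "az": 0, "tx": 2.4, "ty": -1.25, "tz": -1.14, "ay": 0.0646, "fingers": -1},
    {"ax": 0, "az": 0, "tx": 2.47, "ty": -1.25, "tz": -0.98, "ay": 0.0646, "fingers": -1},
    {"ax": 0, "az": 0, "tx": 2.53, "ty": -1.25, "tz": -0.82, "ay": 0.0646, "fingers": -1},
    {"ax": 0, "az": 0, "tx": 0, "ty": 0, "tz": 0, "ay": 0, "fingers": -1},
    {"ax": 0, "az": 0, "tx": 0, "ty": 0, "tz": 0, "ay": 0, "fingers": -1}
  ]
}}

```text
time: 4.68
eef_pos: [0.5291, 0.0744, 0.2002]
tcp_rot: [-1.57, 0.0, 1.35]
wrist_force: [0.8, -0.4, -0.3]
finger_gap: 0.0232
```

Run:
```python
from h import *
for i in range(3):
    st(); w=arm.capture('wrist')
    if i==0: cv2.imwrite("pics/w4raw.png",w)
cv2.imwrite("pics/w4.png",cv2.resize(w[60:320,190:450],None,fx=2.3,fy=2.3,interpolation=2))
```

```text
t 4.67 p [529.1  74.4 200.2] rpy [-8.997e+01  2.000e-02  7.738e+01] F [ 0.8 -0.4 -0.3] M [ 0.05 -0.04 -0.02] gap 23.2
t 4.72 p [529.   74.1 200.1] rpy [-8.997e+01  3.000e-02  7.734e+01] F [ 0.2  0.2 -0.6] M [ 0.09 -0.01  0.07] gap 23.6
t 4.78 p [529.  74. 200.] rpy [-8.996e+01  3.000e-02  7.731e+01] F [-0.3  0.  -0.9] M [ 0.02 -0.08 -0.06] gap 23.6
```

View pics/w4.png

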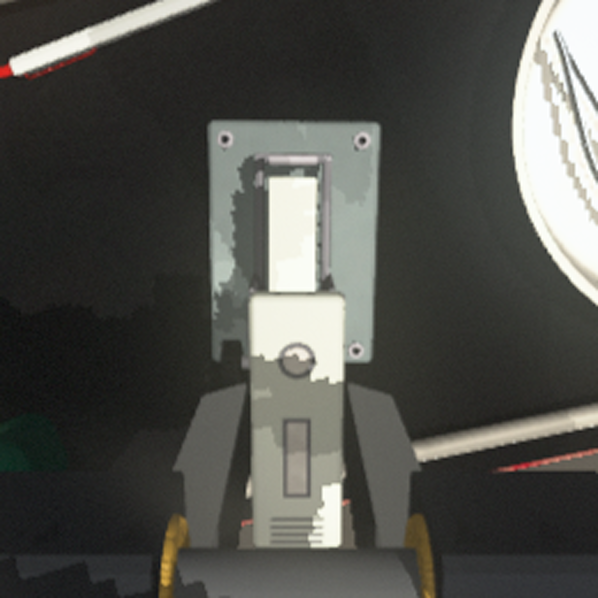

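Run:
```python
from h import *
p=np.array([.529,.0742,.2001]);r=np.radians([-90,0,77.33])
C=cam('wrist',p,r)
f=lambda u,v,z:ray(C,(u/2.3+190,v/2.3+60),z)*1000
L=[f(u,v,.008)[:2] for u,v in [(209,122),(380,124),(373,362),(211,360)]];print('plate',np.round(L,1).tolist())
e=L[1]-L[0];print('w',np.linalg.norm(e),'yaw of y axis',np.degrees(np.arctan2(e[1],e[0])))
e=L[2]-L[1];print('L',np.linalg.norm(e),'yaw x',np.degrees(np.arctan2(e[1],e[0])))
L2=[f(u,v,.008)[:2] for u,v in [(225,139),(362,141),(356,350)]];print('screws',np.round(L2,1).tolist())
e=L2[1]-L2[0];print('yaw of y axis',np.degrees(np.arctan2(e[1],e[0])))
e=L2[2]-L2[1];print('yaw x',np.degrees(np.arctan2(e[1],e[0])), np.linalg.norm(e), 'center',(L2[0]+L2[2])/2)
print('follower',f(269,178,.07)[:2],f(317,178,.07)[:2],f(269,290,.07)[:2],f(315,290,.07)[:2])
a=r[2];ex=np.array([np.cos(a),np.sin(a)]);ez=np.array([-np.sin(a),np.cos(a)])
for u,v,dy in [(297,293,12.5),(297,298,4.5),(297,548,4.5),(252,450,4.5),(343,450,4.5),(249,300,4.5),(345,300,4.5),(253,540,4.5),(343,540,4.5)]:
    X=f(u,v,p[2]-dy/1000)[:2]-p[:2]*1000; print(u,v,'tool x',(X@ex).round(1),'z',(X@ez).round(1))
```

```text
plate [[441.3, 51.3], [460.2, 131.1], [576.4, 104.6], [556.9, 22.8]]
w 82.0055878481379 yaw of y axis 76.67153217056655
L 119.20611956958061 yaw x -12.819519280272038
screws [[450.6, 56.9], [466.0, 121.1], [568.1, 97.3]]
yaw of y axis 76.50711593043884
yaw x -13.113926430600788 104.82209510610853 center [509.37221701  77.08418031]
follower [471.05944123  76.17633156] [475.31627949  95.09325809] [515.92399201  65.65137331] [520.15880443  84.47326449]
297 293 tool x 0.4 z 33.5
297 298 tool x 0.4 z 33.9
297 548 tool x 0.4 z -33.9
252 450 tool x -11.1 z -5.8
343 450 tool x 12.2 z -5.8
249 300 tool x -11.3 z 33.4
345 300 tool x 12.1 z 33.4
253 540 tool x -11.2 z -31.5
343 540 tool x 12.6 z -31.5
```

Request:
{"fn": "send_rows", "kwargs": {
  "plan": [
    {"ax": 0, "az": 0, "tx": -0.08, "ty": 1.5, "tz": 2.34, "ay": 0.003, "fingers": -1},
    {"ax": 0, "az": 0, "tx": -0.07, "ty": 3.0, "tz": 2.34, "ay": 0.003, "fingers": -1},
    {"ax": 0, "az": 0, "tx": 0, "ty": 4.0, "tz": 0, "ay": 0, "fingers": -1},
    {"ax": 0, "az": 0, "tx": 0, "ty": 2.0, "tz": 0, "ay": 0, "fingers": -1},
    {"ax": 0, "az": 0, "tx": 0, "ty": 0, "tz": 0, "ay": 0, "fingers": -1},
    {"ax": 0, "az": 0, "tx": 0, "ty": 0, "tz": 0, "ay": 0, "fingers": -1}
  ]
}}

```text
time: 5.58
eef_pos: [0.484, 0.0837, 0.096]
tcp_rot: [-1.571, -0.0, 1.343]
wrist_force: [-0.4, 0.1, -0.2]
finger_gap: 0.0236
```

Run:
```python
from h import *
st()
cv2.imwrite("pics/w5.png",cv2.resize(arm.capture('wrist')[60:320,190:450],None,fx=2.3,fy=2.3,interpolation=2))
st();s=arm.capture('side')
cv2.imwrite("pics/s5.png",cv2.resize(s[130:230,230:370],None,fx=5.5,fy=5.5,interpolation=2));st()
```

```text
t 5.58 p [484.   83.7  96. ] rpy [-9.003e+01 -2.000e-02  7.697e+01] F [-0.4  0.1 -0.2] M [0.01 0.02 0.01] gap 23.6
t 5.62 p [484.2  83.7  96.2] rpy [-9.006e+01 -3.000e-02  7.697e+01] F [ 0.3 -0.5 -0.7] M [ 0.09 -0.09 -0.03] gap 23.6
t 5.67 p [484.2  83.8  96.3] rpy [-9.008e+01 -3.000e-02  7.698e+01] F [ 1.   0.1 -0. ] M [ 0.12 -0.03  0.05] gap 23.8
```

View pics/w5.png

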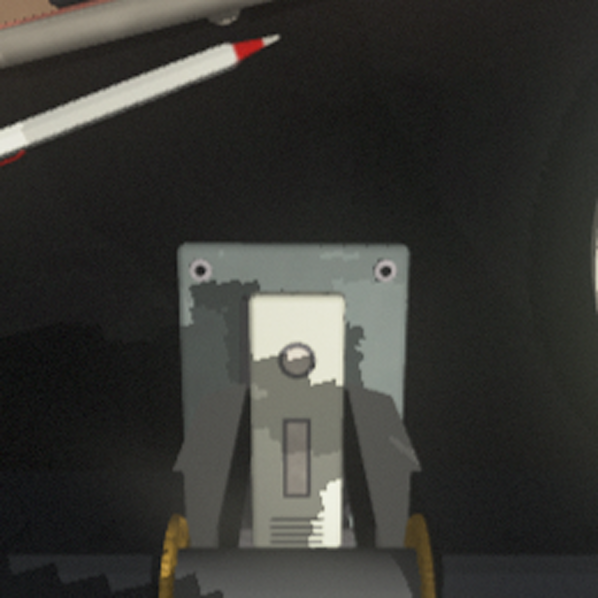

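View pics/s5.png

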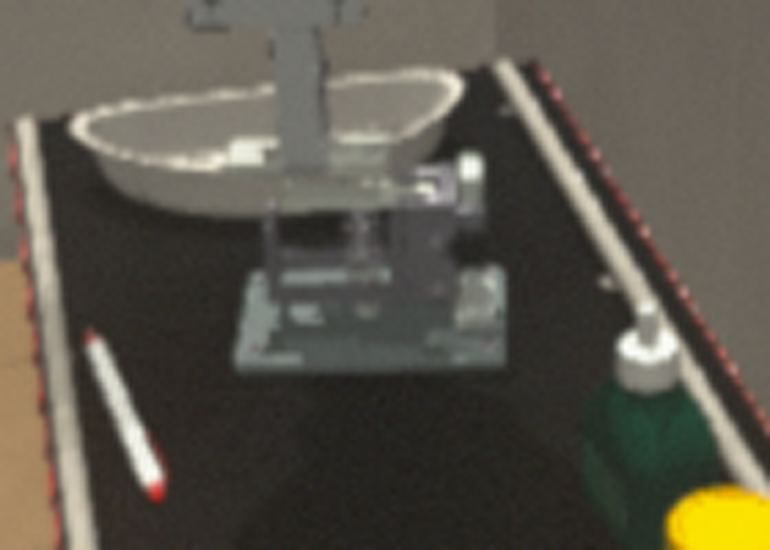

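Run:
```python
from h import *
p=np.array([.4841,.0837,.0961]);r=np.radians([-90.03,-.02,76.98])
C=cam('wrist',p,r)
a=r[2];ex=np.array([np.cos(a),np.sin(a)]);ez=np.array([-np.sin(a),np.cos(a)])
for u,v,z in [(200,270,.008),(385,270,.008),(178,244,.008),(409,246,.008),(250,300,.0916),(345,300,.0916),(297,294,.0836),(297,547,.0916)]:
    X=ray(C,(u/2.3+190,v/2.3+60),z)[:2]*1000-p[:2]*1000; print(u,v,'tool x',(X@ex).round(2),'z',(X@ez).round(2))
S=cam('side')
o=np.array([507.4,77.4]);X=lambda x,y,z:np.append(o+x*np.array([.9744,-.225])+y*np.array([.225,.9744]),z)/1000
for x,y,z in [(-61,-42,8),(61,-42,8),(-43,-10,56),(-43,10,56),(20,-13,66),(45,-10,82)]:
    q=proj(S,X(x,y,z)); print((x,y,z),((q-[230,130])*5.5).round(0))
```

```text
200 270 tool x -34.18 z 26.5
385 270 tool x 32.0 z 26.49
178 244 tool x -41.67 z 35.83
409 246 tool x 40.26 z 35.1
250 300 tool x -11.02 z 33.44
345 300 tool x 12.07 z 33.43
297 294 tool x 0.41 z 33.28
297 547 tool x 0.41 z -33.59
(-61, -42, 8) [231. 356.]
(61, -42, 8) [506. 350.]
(-43, -10, 56) [269. 226.]
(-43, 10, 56) [272. 205.]
(20, -13, 66) [409. 206.]
(45, -10, 82) [465. 169.]
```

Request:
{"fn": "send_rows", "kwargs": {
  "plan": [
    {"ax": 0, "az": 0, "tx": -0.12, "ty": 0.9, "tz": 0, "ay": 0, "fingers": -1},
    {"ax": 0, "az": 0, "tx": 0, "ty": 0.5, "tz": 0, "ay": 0, "fingers": -1},
    {"ax": 0, "az": 0, "tx": 0, "ty": 0.2, "tz": 0, "ay": 0, "fingers": -1}
  ]
}}

```text
time: 6.05
eef_pos: [0.4833, 0.0825, 0.0789]
tcp_rot: [-1.57, 0.0, 1.344]
wrist_force: [-0.2, -1.2, 1.7]
finger_gap: 0.0237
```

Run:
```python
from h import *
st()
```

```text
t 6.05 p [483.3  82.5  78.9] rpy [-8.998e+01  1.000e-02  7.699e+01] F [-0.2 -1.2  1.7] M [-0.22  0.04 -0.02] gap 23.7
```

Request:
{"fn": "send_rows", "kwargs": {
  "plan": [
    {"ax": 0, "az": 0, "tx": 0, "ty": 0.15, "tz": 0, "ay": 0, "fingers": -1},
    {"ax": 0, "az": 0, "tx": 0, "ty": 0.15, "tz": 0, "ay": 0, "fingers": -1}
  ]
}}

```text
time: 6.3
eef_pos: [0.4834, 0.0826, 0.0763]
tcp_rot: [-1.571, 0.0, 1.344]
wrist_force: [-0.0, -1.5, 2.5]
finger_gap: 0.0236
```

Request:
{"fn": "send_rows", "kwargs": {
  "plan": [
    {"ax": 0, "az": 0, "tx": 0, "ty": 0.1, "tz": 0, "ay": 0, "fingers": -1},
    {"ax": 0, "az": 0, "tx": 0, "ty": 0.1, "tz": 0, "ay": 0, "fingers": -1}
  ]
}}

```text
time: 6.55
eef_pos: [0.4833, 0.0826, 0.0743]
tcp_rot: [-1.571, 0.0, 1.344]
wrist_force: [-1.0, -1.9, 3.8]
finger_gap: 0.0237
```

Run:
```python
from h import *
st()
```

```text
t 6.55 p [483.3  82.6  74.3] rpy [-90.     0.    76.99] F [-1.  -1.9  3.8] M [-0.33  0.16 -0.04] gap 23.7
```

Request:
{"fn": "send_rows", "kwargs": {
  "plan": [
    {"ax": 0, "az": 0, "tx": 0, "ty": 0.1, "tz": 0, "ay": 0, "fingers": -1},
    {"ax": 0, "az": 0, "tx": 0, "ty": 0.1, "tz": 0, "ay": 0, "fingers": -1}
  ]
}}

```text
time: 6.8
eef_pos: [0.4835, 0.0827, 0.0726]
tcp_rot: [-1.571, 0.0, 1.344]
wrist_force: [-4.1, -2.0, 19.4]
finger_gap: 0.0236
```

Request:
{"fn": "send_rows", "kwargs": {
  "plan": [
    {"ax": 0, "az": 0, "tx": 0, "ty": 0.1, "tz": 0, "ay": 0, "fingers": -1},
    {"ax": 0, "az": 0, "tx": 0, "ty": 0.05, "tz": 0, "ay": 0, "fingers": -1}
  ]
}}

```text
time: 7.05
eef_pos: [0.4838, 0.0826, 0.0715]
tcp_rot: [-1.572, -0.0, 1.344]
wrist_force: [-2.8, -2.8, 19.4]
finger_gap: 0.0236
```

Request:
{"fn": "send_rows", "kwargs": {
  "plan": [
    {"ax": 0, "az": 0, "tx": 0, "ty": -0.05, "tz": 0, "ay": 0, "fingers": -1},
    {"ax": 0, "az": 0, "tx": 0, "ty": 0, "tz": 0, "ay": 0, "fingers": -1}
  ]
}}

```text
time: 7.3
eef_pos: [0.4838, 0.0826, 0.0718]
tcp_rot: [-1.572, -0.0, 1.344]
wrist_force: [-1.6, -2.4, 13.9]
finger_gap: 0.0238
```

Run:
```python
from h import *
st()
cv2.imwrite("pics/w6.png",cv2.resize(arm.capture('wrist')[60:320,190:450],None,fx=2.3,fy=2.3,interpolation=2))
s=arm.capture('side')
cv2.imwrite("pics/s6.png",cv2.resize(s[130:230,230:370],None,fx=5.5,fy=5.5,interpolation=2));st()
```

```text
t 7.3 p [483.8  82.6  71.8] rpy [-9.005e+01 -1.000e-02  7.698e+01] F [-1.6 -2.4 13.9] M [-0.6   0.6   0.02] gap 23.8
t 7.4 p [483.8  82.6  71.8] rpy [-9.005e+01 -1.000e-02  7.698e+01] F [-3.3 -2.6 14.3] M [-0.64  0.56  0.02] gap 23.8
```

View pics/w6.png

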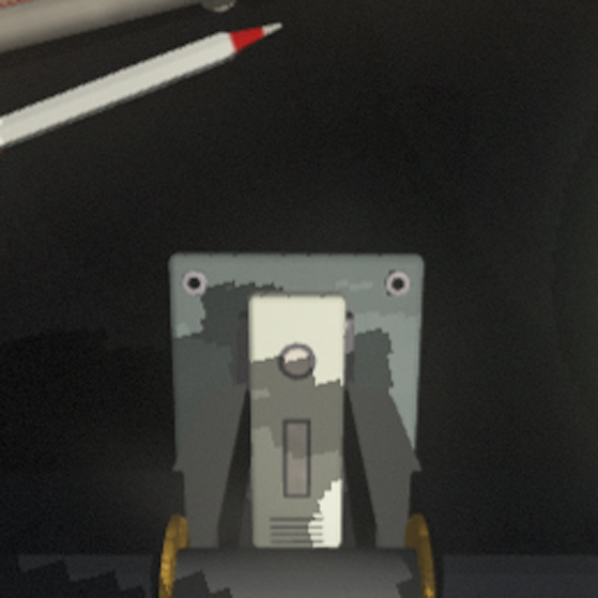

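View pics/s6.png

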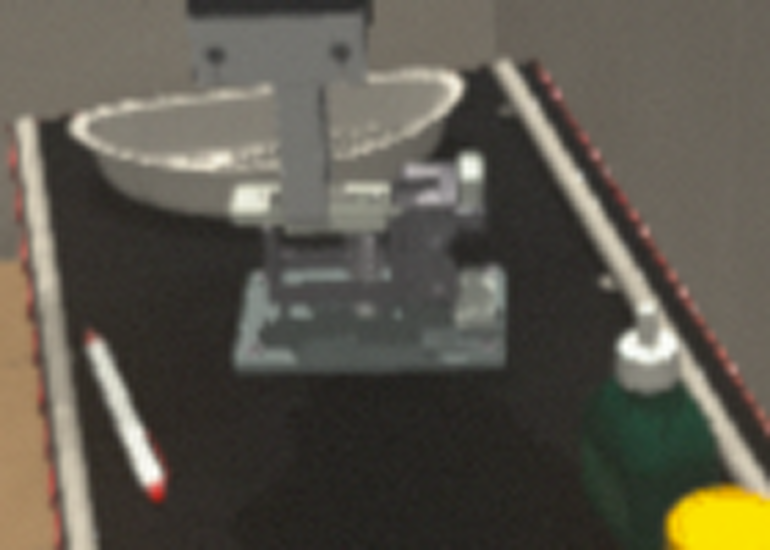

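Request:
{"fn": "send_rows", "kwargs": {
  "plan": [
    {"ax": 0, "az": 0, "tx": -0.03, "ty": -0.05, "tz": 0, "ay": 0, "fingers": -1},
    {"ax": 0, "az": 0, "tx": 0, "ty": -0.03, "tz": 0, "ay": 0, "fingers": -1},
    {"ax": 0, "az": 0, "tx": 0, "ty": 0, "tz": 0, "ay": 0, "fingers": -1}
  ]
}}

```text
time: 7.78
eef_pos: [0.4837, 0.0826, 0.0723]
tcp_rot: [-1.571, -0.001, 1.344]
wrist_force: [-1.2, -0.8, 5.9]
finger_gap: 0.0237
```

Request:
{"fn": "send_rows", "kwargs": {
  "plan": [
    {"ax": 0, "az": 0, "tx": 0, "ty": -0.04, "tz": 0, "ay": 0, "fingers": -1},
    {"ax": 0, "az": 0, "tx": 0, "ty": 0, "tz": -0.2, "ay": 0, "fingers": -1},
    {"ax": 0, "az": 0, "tx": 0, "ty": 0, "tz": -0.2, "ay": 0, "fingers": -1},
    {"ax": 0, "az": 0, "tx": 0, "ty": 0, "tz": -0.2, "ay": 0, "fingers": -1},
    {"ax": 0, "az": 0, "tx": 0, "ty": 0, "tz": 0, "ay": 0, "fingers": -1}
  ]
}}

```text
time: 8.4
eef_pos: [0.4894, 0.081, 0.0725]
tcp_rot: [-1.571, -0.0, 1.344]
wrist_force: [-0.3, -0.2, 3.6]
finger_gap: 0.0234
```

Run:
```python
from h import *
st()
```

```text
t 8.4 p [489.4  81.   72.5] rpy [-9.001e+01 -1.000e-02  7.699e+01] F [-0.3 -0.2  3.6] M [ 0.03 -0.13 -0.01] gap 23.4
```

Request:
{"fn": "send_rows", "kwargs": {
  "plan": [
    {"ax": 0, "az": 0, "tx": 0, "ty": 0, "tz": -0.2, "ay": 0, "fingers": -1},
    {"ax": 0, "az": 0, "tx": 0, "ty": 0, "tz": -0.2, "ay": 0, "fingers": -1},
    {"ax": 0, "az": 0, "tx": 0, "ty": 0, "tz": 0, "ay": 0, "fingers": -1}
  ]
}}

```text
time: 8.78
eef_pos: [0.4933, 0.08, 0.0725]
tcp_rot: [-1.571, -0.0, 1.344]
wrist_force: [-0.7, -0.0, 3.4]
finger_gap: 0.0234
```

Request:
{"fn": "send_rows", "kwargs": {
  "plan": [
    {"ax": 0, "az": 0, "tx": 0, "ty": 0, "tz": -0.15, "ay": 0, "fingers": -1},
    {"ax": 0, "az": 0, "tx": 0, "ty": 0, "tz": -0.15, "ay": 0, "fingers": -1},
    {"ax": 0, "az": 0, "tx": 0, "ty": 0, "tz": 0, "ay": 0, "fingers": -1}
  ]
}}

```text
time: 9.15
eef_pos: [0.4962, 0.0794, 0.0725]
tcp_rot: [-1.571, -0.0, 1.344]
wrist_force: [-0.6, -0.3, 3.9]
finger_gap: 0.0237
```

Run:
```python
from h import *
st()
```

```text
t 9.15 p [496.2  79.4  72.5] rpy [-9.001e+01 -1.000e-02  7.698e+01] F [-0.6 -0.3  3.9] M [0.03 0.02 0.01] gap 23.7
```

Request:
{"fn": "send_rows", "kwargs": {
  "plan": [
    {"ax": 0, "az": 0, "tx": 0, "ty": 0, "tz": -0.15, "ay": 0, "fingers": -1},
    {"ax": 0, "az": 0, "tx": 0, "ty": 0, "tz": -0.15, "ay": 0, "fingers": -1},
    {"ax": 0, "az": 0, "tx": 0, "ty": 0, "tz": 0, "ay": 0, "fingers": -1}
  ]
}}

```text
time: 9.52
eef_pos: [0.4991, 0.0788, 0.0725]
tcp_rot: [-1.571, -0.0, 1.344]
wrist_force: [0.2, -0.1, 3.4]
finger_gap: 0.0236
```

Request:
{"fn": "send_rows", "kwargs": {
  "plan": [
    {"ax": 0, "az": 0, "tx": 0, "ty": 0, "tz": -0.15, "ay": 0, "fingers": -1},
    {"ax": 0, "az": 0, "tx": 0, "ty": 0, "tz": -0.15, "ay": 0, "fingers": -1},
    {"ax": 0, "az": 0, "tx": 0, "ty": 0, "tz": 0, "ay": 0, "fingers": -1}
  ]
}}

```text
time: 9.9
eef_pos: [0.502, 0.0781, 0.0725]
tcp_rot: [-1.571, -0.0, 1.344]
wrist_force: [-0.2, 0.0, 3.3]
finger_gap: 0.0238
```

Run:
```python
from h import *
st()
```

```text
t 9.9 p [502.   78.1  72.5] rpy [-9.001e+01 -1.000e-02  7.699e+01] F [-0.2  0.   3.3] M [ 0.02  0.02 -0.04] gap 23.8
```

Request:
{"fn": "send_rows", "kwargs": {
  "plan": [
    {"ax": 0, "az": 0, "tx": 0, "ty": 0, "tz": -0.1, "ay": 0, "fingers": -1},
    {"ax": 0, "az": 0, "tx": 0, "ty": 0, "tz": -0.1, "ay": 0, "fingers": -1},
    {"ax": 0, "az": 0, "tx": 0, "ty": 0, "tz": 0, "ay": 0, "fingers": -1}
  ]
}}

```text
time: 10.28
eef_pos: [0.5039, 0.0776, 0.0725]
tcp_rot: [-1.571, -0.0, 1.344]
wrist_force: [-0.7, -0.3, 3.5]
finger_gap: 0.0235
```

Request:
{"fn": "send_rows", "kwargs": {
  "plan": [
    {"ax": 0, "az": 0, "tx": 0, "ty": 0, "tz": -0.1, "ay": 0, "fingers": -1},
    {"ax": 0, "az": 0, "tx": 0, "ty": 0, "tz": 0, "ay": 0, "fingers": -1}
  ]
}}

```text
time: 10.52
eef_pos: [0.5048, 0.0774, 0.0725]
tcp_rot: [-1.571, -0.0, 1.344]
wrist_force: [-0.3, -0.4, 2.9]
finger_gap: 0.0238
```

Request:
{"fn": "send_rows", "kwargs": {
  "plan": [
    {"ax": 0, "az": 0, "tx": 0, "ty": 0, "tz": -0.1, "ay": 0, "fingers": -1},
    {"ax": 0, "az": 0, "tx": 0, "ty": 0, "tz": 0, "ay": 0, "fingers": -1}
  ]
}}

```text
time: 10.78
eef_pos: [0.5051, 0.0773, 0.0723]
tcp_rot: [-1.57, 0.0, 1.344]
wrist_force: [-4.5, 1.8, 5.1]
finger_gap: 0.0235
```

Request:
{"fn": "send_rows", "kwargs": {
  "plan": [
    {"ax": 0, "az": 0, "tx": 0, "ty": 0, "tz": -0.04, "ay": 0, "fingers": -1},
    {"ax": 0, "az": 0, "tx": 0, "ty": 0, "tz": 0, "ay": 0, "fingers": -1}
  ]
}}

```text
time: 11.02
eef_pos: [0.5052, 0.0773, 0.0722]
tcp_rot: [-1.569, 0.0, 1.344]
wrist_force: [-6.7, 0.9, 4.9]
finger_gap: 0.0236
```

Run:
```python
from h import *
st()
cv2.imwrite("pics/w7.png",cv2.resize(arm.capture('wrist')[60:320,190:450],None,fx=2.3,fy=2.3,interpolation=2))
s=arm.capture('side')
cv2.imwrite("pics/s7.png",cv2.resize(s[130:230,230:370],None,fx=5.5,fy=5.5,interpolation=2));st()
```

```text
t 11.03 p [505.2  77.3  72.2] rpy [-8.99e+01  3.00e-02  7.70e+01] F [-6.7  0.9  4.9] M [ 0.55  1.43 -0.03] gap 23.6
t 11.12 p [505.2  77.3  72.2] rpy [-8.991e+01  3.000e-02  7.701e+01] F [-6.5  2.   5.6] M [ 0.55  1.39 -0.02] gap 23.8
```

View pics/w7.png

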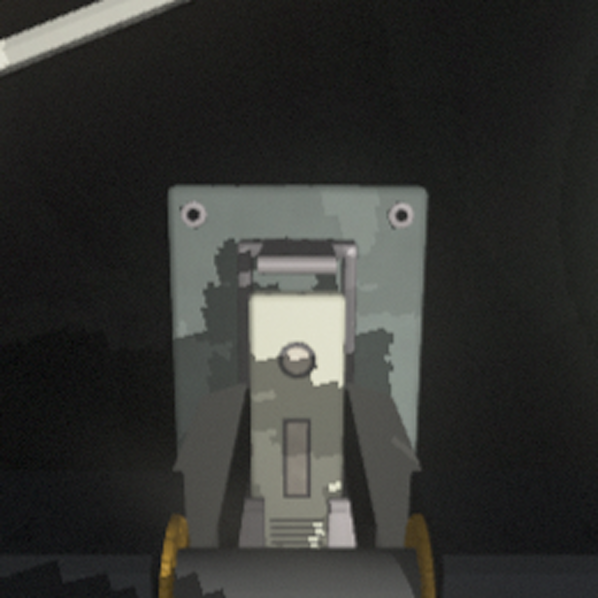

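View pics/s7.png

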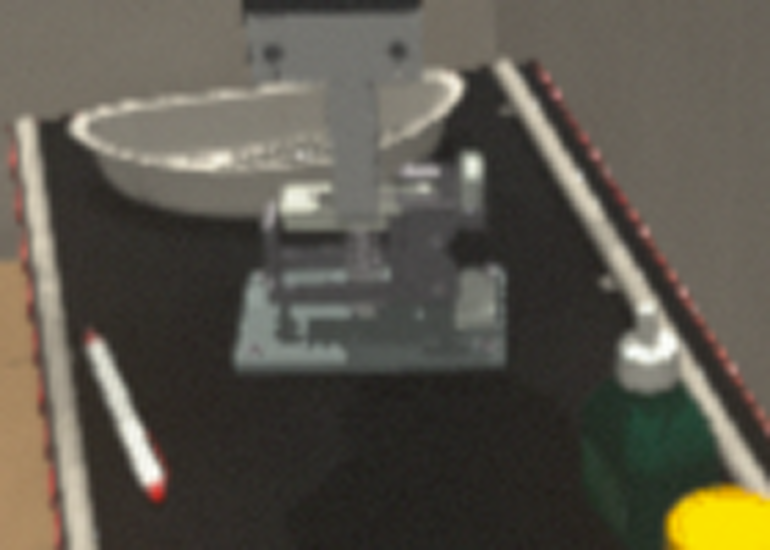

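Request:
{"fn": "send_rows", "kwargs": {
  "plan": [
    {"ax": 0, "az": 0, "tx": 0, "ty": 0, "tz": 0, "ay": 0, "fingers": -0.15},
    {"ax": 0, "az": 0, "tx": 0, "ty": 0, "tz": 0, "ay": 0, "fingers": -0.15},
    {"ax": 0, "az": 0, "tx": 0, "ty": 0, "tz": 0, "ay": 0, "fingers": -0.15}
  ]
}}

```text
time: 11.5
eef_pos: [0.5062, 0.077, 0.0724]
tcp_rot: [-1.571, -0.0, 1.344]
wrist_force: [0.3, -0.6, 0.1]
finger_gap: 0.0398
```

Request:
{"fn": "send_rows", "kwargs": {
  "plan": [
    {"ax": 0, "az": 0, "tx": 0, "ty": -1, "tz": 0, "ay": 0, "fingers": -0.15},
    {"ax": 0, "az": 0, "tx": 0, "ty": -3, "tz": 0, "ay": 0, "fingers": -0.15},
    {"ax": 0, "az": 0, "tx": 0, "ty": -5, "tz": 0.5, "ay": 0, "fingers": -0.1},
    {"ax": 0, "az": 0, "tx": 0, "ty": -3, "tz": 0.5, "ay": 0, "fingers": -0.1},
    {"ax": 0, "az": 0, "tx": 0, "ty": 0, "tz": 0, "ay": 0, "fingers": -0.1}
  ]
}}

```text
time: 12.12
eef_pos: [0.4975, 0.0797, 0.1954]
tcp_rot: [-1.575, -0.002, 1.344]
wrist_force: [-0.2, 0.2, 0.3]
finger_gap: 0.0422
```

Run:
```python
from h import *
st()
w=arm.capture('wrist');cv2.imwrite("pics/w8.png",cv2.resize(w[60:320,190:450],None,fx=2.3,fy=2.3,interpolation=2))
s=arm.capture('side')
cv2.imwrite("pics/s8.png",cv2.resize(s[130:230,230:370],None,fx=5.5,fy=5.5,interpolation=2));st()
```

```text
t 12.12 p [497.5  79.7 195.4] rpy [-90.25  -0.1   76.99] F [-0.2  0.2  0.3] M [ 0.09 -0.03 -0.01] gap 42.2
t 12.22 p [496.4  79.2 192.8] rpy [-9.004e+01 -1.000e-02  7.699e+01] F [-0.4  0.9  0.3] M [ 0.07 -0.07 -0.01] gap 42.1
```

View pics/w8.png

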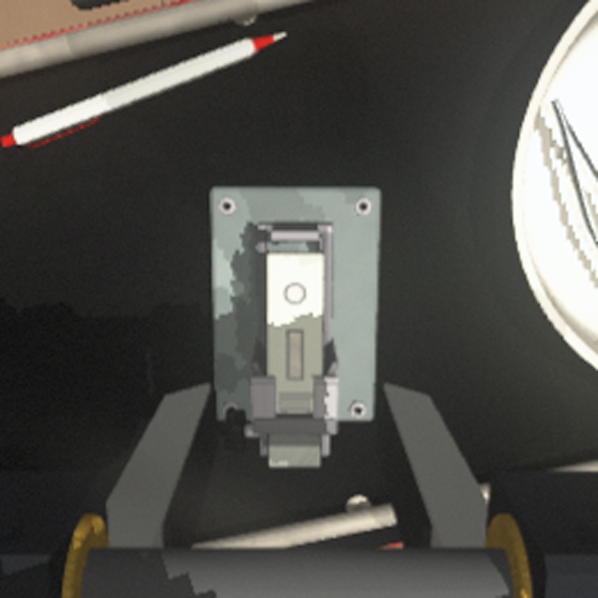

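View pics/s8.png

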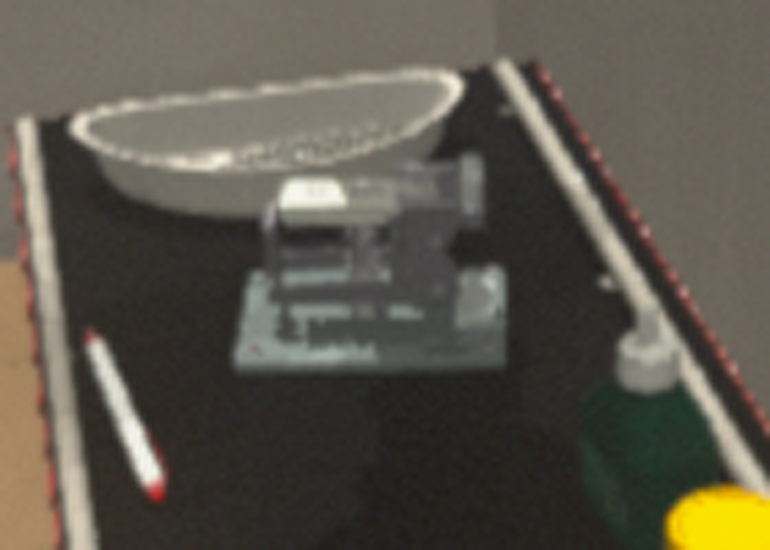

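Run:
```python
from h import *
p=np.array([.4972,.0795,.195]);r=np.radians([-90.15,-.05,76.99])
C=cam('wrist',p,r)
a=np.radians(-13);ex=np.array([np.cos(a),np.sin(a)])
base=505.2*ex[0]+77.3*ex[1]
for n,u,v,z in [('plate',297,187,.008),('sill out',296,230,.058),('sill in',296,240,.058),('cass bot',296,252,.0615),('cass top',296,254,.0695),('lip front',325,377,.072),('follow/back end',296,467,.07),('screwF',296,206,.008),('screwB',358,410,.008)]:
    X=ray(C,(u/2.3+190,v/2.3+60),z)[:2]*1000; print(n,(X@ex-base).round(1))
w=arm.get_calibration
import cv2
im=cv2.imread('pics/w8.png')[200:480,220:370];cv2.imwrite('pics/w8z.png',cv2.resize(im,None,fx=2.1,fy=2.1,interpolation=2))
```

```text
plate -58.0
sill out -43.1
sill in -38.9
cass bot -34.4
cass top -34.7
lip front 17.1
follow/back end 59.3
screwF -48.9
screwB 56.4
```

View pics/w8z.png

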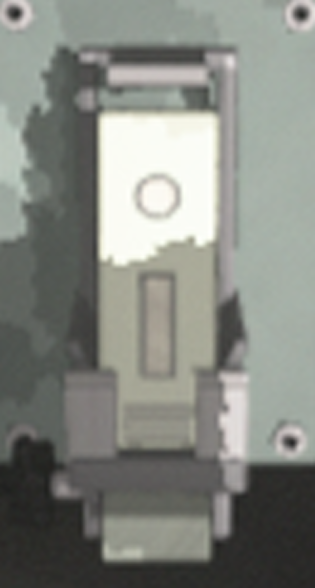

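Run:
```python
from h import *
st()
plan((496,-214,70),65.2,8,fingers=0,cmd=((496.2,79.2,192.5),77.0))
```

```text
t 12.22 p [496.4  79.2 192.8] rpy [-9.004e+01 -1.000e-02  7.699e+01] F [-0.4  0.9  0.3] M [ 0.07 -0.07 -0.01] gap 42.1
[{"tx": -3.57, "ty": 1.53, "tz": -0.82, "ay": 0.0257, "fingers": 0}, {"tx": -3.55, "ty": 1.53, "tz": -0.91, "ay": 0.0257, "fingers": 0}, {"tx": -3.52, "ty": 1.53, "tz": -1.0, "ay": 0.0257, "fingers": 0}, {"tx": -3.5, "ty": 1.53, "tz": -1.1, "ay": 0.0257, "fingers": 0}, {"tx": -3.47, "ty": 1.53, "tz": -1.18, "ay": 0.0257, "fingers": 0}, {"tx": -3.44, "ty": 1.53, "tz": -1.27, "ay": 0.0257, "fingers": 0}, {"tx": -3.4, "ty": 1.53, "tz": -1.36, "ay": 0.0257, "fingers": 0}, {"tx": -3.37, "ty": 1.53, "tz": -1.45, "ay": 0.0257, "fingers": 0}]
```

Request:
{"fn": "send_rows", "kwargs": {
  "plan": [
    {"ax": 0, "az": 0, "tx": -3.57, "ty": 1.53, "tz": -0.82, "ay": 0.0257, "fingers": 0},
    {"ax": 0, "az": 0, "tx": -3.55, "ty": 1.53, "tz": -0.91, "ay": 0.0257, "fingers": 0},
    {"ax": 0, "az": 0, "tx": -3.52, "ty": 1.53, "tz": -1.0, "ay": 0.0257, "fingers": 0},
    {"ax": 0, "az": 0, "tx": -3.5, "ty": 1.53, "tz": -1.1, "ay": 0.0257, "fingers": 0},
    {"ax": 0, "az": 0, "tx": -3.47, "ty": 1.53, "tz": -1.18, "ay": 0.0257, "fingers": 0},
    {"ax": 0, "az": 0, "tx": -3.44, "ty": 1.53, "tz": -1.27, "ay": 0.0257, "fingers": 0},
    {"ax": 0, "az": 0, "tx": -3.4, "ty": 1.53, "tz": -1.36, "ay": 0.0257, "fingers": 0},
    {"ax": 0, "az": 0, "tx": -3.37, "ty": 1.53, "tz": -1.45, "ay": 0.0257, "fingers": 0},
    {"ax": 0, "az": 0, "tx": 0, "ty": 0, "tz": 0, "ay": 0, "fingers": 0},
    {"ax": 0, "az": 0, "tx": 0, "ty": 0, "tz": 0, "ay": 0, "fingers": 0}
  ]
}}

```text
time: 13.48
eef_pos: [0.4956, -0.2132, 0.0694]
tcp_rot: [-1.569, -0.0, 1.138]
wrist_force: [-0.8, 0.5, 1.0]
finger_gap: 0.047
```

Run:
```python
from h import *
st()
w=arm.capture('wrist');cv2.imwrite("pics/w9.png",cv2.resize(w[100:310,190:450],None,fx=2.6,fy=2.6,interpolation=2))
st();cv2.imwrite("pics/w9f.png",w)
```

```text
t 13.47 p [ 495.6 -213.2   69.4] rpy [-8.991e+01 -1.000e-02  6.523e+01] F [-0.8  0.5  1. ] M [ 0.05 -0.07  0.01] gap 47.0
t 13.53 p [ 495.9 -212.9   69.8] rpy [-8.995e+01 -2.000e-02  6.527e+01] F [-0.  -0.2 -0.2] M [ 0.05 -0.06 -0.01] gap 47.1
```

View pics/w9.png

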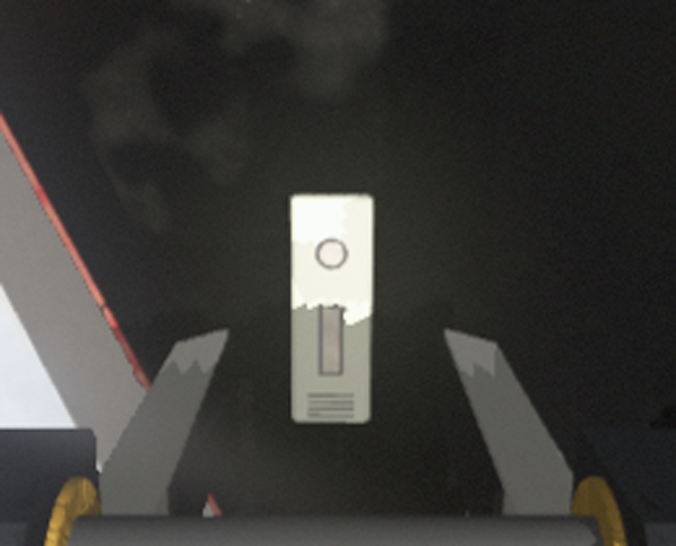

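Run:
```python
from h import *
def chk(p,rd,L):
    p=np.array(p);r=np.radians(rd);C=cam('wrist',p,r);a=r[2];ex=np.array([np.cos(a),np.sin(a)]);ez=np.array([-np.sin(a),np.cos(a)])
    for u,v,z in L:
        X=(ray(C,(u,v),z)[:2]-p[:2])*1000; print('x',(X@ex).round(1),'z',(X@ez).round(1))
F=lambda u,v:(u/2.6+190,v/2.6+100)
chk([.4957,-.2131,.0696],[-89.93,0,65.25],[(*F(332,195),.008),(*F(332,422),.008),(*F(291,250),.008),(*F(373,250),.008),(*F(292,400),.008),(*F(371,400),.008)])
# held-cassette image reference (A centred?) : rows 293..548 in w7 crop
```

```text
x -0.6 z 32.9
x -0.7 z -36.6
x -12.5 z 17.0
x 11.1 z 17.0
x -12.8 z -29.5
x 11.1 z -29.5
```

Request:
{"fn": "send_rows", "kwargs": {
  "plan": [
    {"ax": 0, "az": 0, "tx": -0.06, "ty": 2.5, "tz": -0.2, "ay": 0, "fingers": 0},
    {"ax": 0, "az": 0, "tx": 0, "ty": 2.0, "tz": 0, "ay": 0, "fingers": 0},
    {"ax": 0, "az": 0, "tx": 0, "ty": 1.1, "tz": 0, "ay": 0, "fingers": 0},
    {"ax": 0, "az": 0, "tx": 0, "ty": 0, "tz": 0, "ay": 0, "fingers": 0}
  ]
}}

```text
time: 14.02
eef_pos: [0.4974, -0.2145, 0.0138]
tcp_rot: [-1.57, -0.0, 1.139]
wrist_force: [0.4, -0.9, 0.1]
finger_gap: 0.0472
```

Run:
```python
from h import *
st()
w=arm.capture('wrist');cv2.imwrite("pics/w10.png",cv2.resize(w[100:310,190:450],None,fx=2.6,fy=2.6,interpolation=2))
st()
```

```text
t 14.03 p [ 497.4 -214.5   13.8] rpy [-89.94  -0.    65.27] F [ 0.4 -0.9  0.1] M [ 0.06 -0.06 -0.01] gap 47.2
t 14.07 p [ 497.8 -214.8   14.4] rpy [-9.000e+01 -1.000e-02  6.525e+01] F [0.  0.7 0.7] M [ 0.07 -0.02 -0.  ] gap 46.9
```

View pics/w10.png

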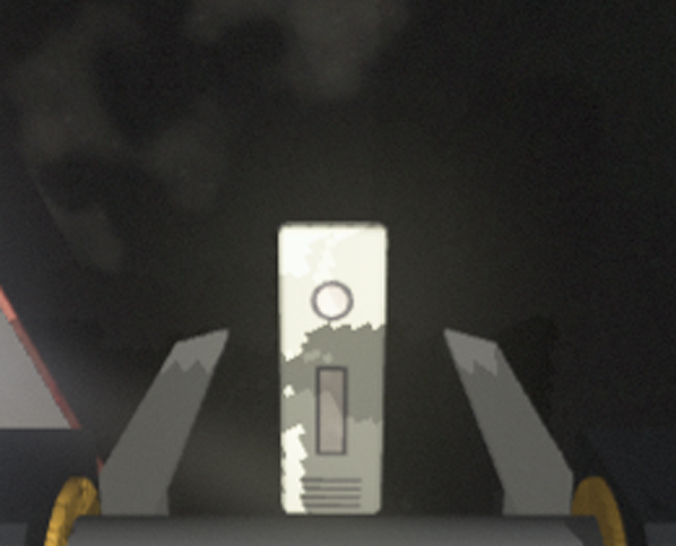

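Request:
{"fn": "send_rows", "kwargs": {
  "plan": [
    {"ax": 0, "az": 0, "tx": 0, "ty": 0.1, "tz": 0.06, "ay": 0, "fingers": 0},
    {"ax": 0, "az": 0, "tx": 0, "ty": 0, "tz": 0, "ay": 0, "fingers": -1},
    {"ax": 0, "az": 0, "tx": 0, "ty": 0, "tz": 0, "ay": 0, "fingers": -1},
    {"ax": 0, "az": 0, "tx": 0, "ty": 0, "tz": 0, "ay": 0, "fingers": -1},
    {"ax": 0, "az": 0, "tx": 0, "ty": 0, "tz": 0, "ay": 0, "fingers": -1},
    {"ax": 0, "az": 0, "tx": 0, "ty": 0, "tz": 0, "ay": 0, "fingers": -1}
  ],
  "squeeze": 30
}}

```text
time: 14.82
eef_pos: [0.4971, -0.215, 0.0132]
tcp_rot: [-1.571, -0.0, 1.138]
wrist_force: [-0.2, 0.8, 5.5]
finger_gap: 0.0238
```

Run:
```python
from h import *
st()
```

```text
t 14.82 p [ 497.1 -215.    13.2] rpy [-90.01  -0.    65.21] F [-0.2  0.8  5.5] M [ 0.14  0.22 -0.01] gap 23.8
```

Request:
{"fn": "send_rows", "kwargs": {
  "plan": [
    {"ax": 0, "az": 0, "tx": 0, "ty": -1, "tz": 0, "ay": 0, "fingers": -1},
    {"ax": 0, "az": 0, "tx": 0, "ty": -4, "tz": 0, "ay": 0, "fingers": -1},
    {"ax": 0, "az": 0, "tx": 0, "ty": -5, "tz": 0, "ay": 0, "fingers": -1},
    {"ax": 0, "az": 0, "tx": 0, "ty": 0, "tz": 0, "ay": 0, "fingers": -1}
  ]
}}

```text
time: 15.32
eef_pos: [0.499, -0.2157, 0.117]
tcp_rot: [-1.577, -0.001, 1.138]
wrist_force: [0.0, 0.0, -0.3]
finger_gap: 0.0236
```

Run:
```python
from h import *
st()
plan((481.3,82.8,120),77,8,fingers=-1)
```

```text
t 15.32 p [ 499.  -215.7  117. ] rpy [-9.035e+01 -4.000e-02  6.520e+01] F [ 0.   0.  -0.3] M [-0.01 -0.12 -0.02] gap 23.6
[{"tx": 3.29, "ty": -0.05, "tz": 1.77, "ax": 0.0008, "ay": -0.0257, "fingers": -1}, {"tx": 3.34, "ty": -0.04, "tz": 1.68, "ax": 0.0008, "ay": -0.0257, "fingers": -1}, {"tx": 3.38, "ty": -0.04, "tz": 1.59, "ax": 0.0008, "ay": -0.0257, "fingers": -1}, {"tx": 3.42, "ty": -0.04, "tz": 1.51, "ax": 0.0008, "ay": -0.0257, "fingers": -1}, {"tx": 3.46, "ty": -0.04, "tz": 1.42, "ax": 0.0008, "ay": -0.0257, "fingers": -1}, {"tx": 3.49, "ty": -0.04, "tz": 1.33, "ax": 0.0008, "ay": -0.0257, "fingers": -1}, {"tx": 3.53, "ty": -0.04, "tz": 1.24, "ax": 0.0008, "ay": -0.0257, "fingers": -1}, {"tx": 3.56, "ty": -0.04, "tz": 1.15, "ax": 0.0008, "ay": -0.0257, "fingers": -1}]
```

Request:
{"fn": "send_rows", "kwargs": {
  "plan": [
    {"ax": 0, "az": 0, "tx": 3.29, "ty": -0.04, "tz": 1.77, "ay": -0.0257, "fingers": -1},
    {"ax": 0, "az": 0, "tx": 3.34, "ty": -0.04, "tz": 1.68, "ay": -0.0257, "fingers": -1},
    {"ax": 0, "az": 0, "tx": 3.38, "ty": -0.04, "tz": 1.59, "ay": -0.0257, "fingers": -1},
    {"ax": 0, "az": 0, "tx": 3.42, "ty": -0.04, "tz": 1.51, "ay": -0.0257, "fingers": -1},
    {"ax": 0, "az": 0, "tx": 3.46, "ty": -0.04, "tz": 1.42, "ay": -0.0257, "fingers": -1},
    {"ax": 0, "az": 0, "tx": 3.49, "ty": -0.04, "tz": 1.33, "ay": -0.0257, "fingers": -1},
    {"ax": 0, "az": 0, "tx": 3.53, "ty": -0.04, "tz": 1.24, "ay": -0.0257, "fingers": -1},
    {"ax": 0, "az": 0, "tx": 3.56, "ty": -0.04, "tz": 1.15, "ay": -0.0257, "fingers": -1},
    {"ax": 0, "az": 0, "tx": 0, "ty": 0, "tz": 0, "ay": 0, "fingers": -1},
    {"ax": 0, "az": 0, "tx": 0, "ty": 0, "tz": 0, "ay": 0, "fingers": -1}
  ]
}}

```text
time: 16.58
eef_pos: [0.4789, 0.083, 0.1159]
tcp_rot: [-1.57, 0.001, 1.344]
wrist_force: [-0.1, -0.7, -0.5]
finger_gap: 0.0237
```

Request:
{"fn": "send_rows", "kwargs": {
  "plan": [
    {"ax": 0, "az": 0, "tx": 0, "ty": 0, "tz": 0, "ay": 0, "fingers": -1},
    {"ax": 0, "az": 0, "tx": 0, "ty": 0, "tz": 0, "ay": 0, "fingers": -1}
  ]
}}

```text
time: 16.82
eef_pos: [0.4792, 0.0828, 0.1162]
tcp_rot: [-1.571, 0.0, 1.342]
wrist_force: [0.8, 0.6, -0.1]
finger_gap: 0.0231
```

Run:
```python
from h import *
st()
w=arm.capture('wrist');cv2.imwrite("pics/w11.png",cv2.resize(w[60:320,190:450],None,fx=2.3,fy=2.3,interpolation=2))
st()
```

```text
t 16.82 p [479.2  82.8 116.2] rpy [-8.999e+01  1.000e-02  7.692e+01] F [ 0.8  0.6 -0.1] M [ 0.04 -0.09  0.03] gap 23.1
t 16.88 p [479.2  83.  116.3] rpy [-9.000e+01  1.000e-02  7.693e+01] F [ 0.8 -0.5 -0.2] M [ 0.05 -0.04  0.02] gap 23.5
```

View pics/w11.png

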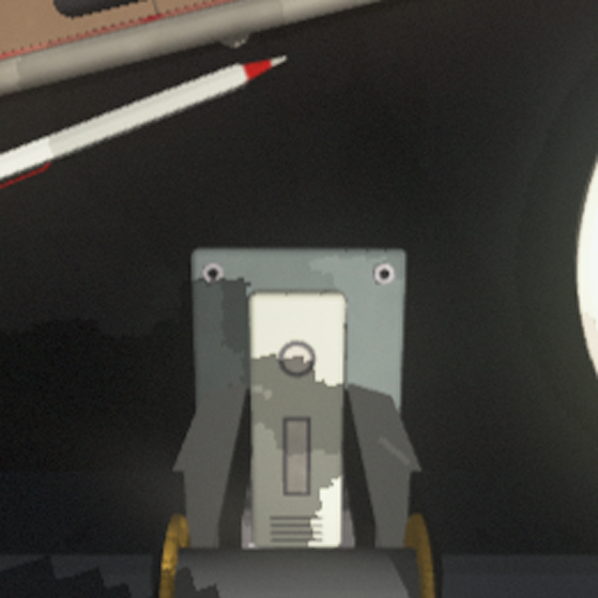

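Request:
{"fn": "send_rows", "kwargs": {
  "plan": [
    {"ax": 0, "az": 0, "tx": 0.04, "ty": 1.5, "tz": -0.2, "ay": 0, "fingers": -1},
    {"ax": 0, "az": 0, "tx": 0, "ty": 1.2, "tz": 0, "ay": 0, "fingers": -1},
    {"ax": 0, "az": 0, "tx": 0, "ty": 0.4, "tz": 0, "ay": 0, "fingers": -1},
    {"ax": 0, "az": 0, "tx": 0, "ty": 0.2, "tz": 0, "ay": 0, "fingers": -1},
    {"ax": 0, "az": 0, "tx": 0, "ty": 0.2, "tz": 0, "ay": 0, "fingers": -1}
  ]
}}

```text
time: 17.5
eef_pos: [0.4813, 0.0836, 0.0814]
tcp_rot: [-1.571, -0.0, 1.344]
wrist_force: [-2.4, -1.1, 4.1]
finger_gap: 0.0234
```

Run:
```python
from h import *
st()
```

```text
t 17.5 p [481.3  83.6  81.4] rpy [-90.    -0.    76.99] F [-2.4 -1.1  4.1] M [0.03 0.42 0.01] gap 23.4
```

Request:
{"fn": "send_rows", "kwargs": {
  "plan": [
    {"ax": 0, "az": 0, "tx": 0, "ty": 0.1, "tz": 0, "ay": 0, "fingers": -1},
    {"ax": 0, "az": 0, "tx": 0, "ty": 0.1, "tz": 0, "ay": 0, "fingers": -1}
  ]
}}

```text
time: 17.75
eef_pos: [0.4813, 0.0836, 0.0794]
tcp_rot: [-1.571, -0.0, 1.344]
wrist_force: [-2.7, 0.2, 4.3]
finger_gap: 0.0234
```

Run:
```python
from h import *
st()
```

```text
t 17.75 p [481.3  83.6  79.4] rpy [-9.001e+01 -1.000e-02  7.699e+01] F [-2.7  0.2  4.3] M [ 0.2   0.5  -0.04] gap 23.4
```

Request:
{"fn": "send_rows", "kwargs": {
  "plan": [
    {"ax": 0, "az": 0, "tx": 0, "ty": 0.1, "tz": 0, "ay": 0, "fingers": -1},
    {"ax": 0, "az": 0, "tx": 0, "ty": 0.1, "tz": 0, "ay": 0, "fingers": -1}
  ]
}}

```text
time: 18.0
eef_pos: [0.4813, 0.0836, 0.0773]
tcp_rot: [-1.571, -0.0, 1.344]
wrist_force: [-1.9, 1.0, 5.2]
finger_gap: 0.0233
```

Run:
```python
from h import *
st()
```

```text
t 18.0 p [481.3  83.6  77.3] rpy [-9.001e+01 -1.000e-02  7.699e+01] F [-1.9  1.   5.2] M [ 0.19  0.5  -0.05] gap 23.3
```

Request:
{"fn": "send_rows", "kwargs": {
  "plan": [
    {"ax": 0, "az": 0, "tx": -0.03, "ty": 0.1, "tz": 0, "ay": 0, "fingers": -1},
    {"ax": 0, "az": 0, "tx": -0.03, "ty": 0.1, "tz": 0, "ay": 0, "fingers": -1}
  ]
}}

```text
time: 18.25
eef_pos: [0.4814, 0.0832, 0.0754]
tcp_rot: [-1.571, -0.001, 1.344]
wrist_force: [-0.8, 1.8, 5.3]
finger_gap: 0.0235
```

Run:
```python
from h import *
st()
```

```text
t 18.25 p [481.4  83.2  75.4] rpy [-9.003e+01 -3.000e-02  7.700e+01] F [-0.8  1.8  5.3] M [0.59 0.15 0.05] gap 23.5
```

Request:
{"fn": "send_rows", "kwargs": {
  "plan": [
    {"ax": 0, "az": 0, "tx": 0, "ty": 0.1, "tz": 0, "ay": 0, "fingers": -1}
  ]
}}

```text
time: 18.38
eef_pos: [0.4814, 0.0832, 0.0744]
tcp_rot: [-1.571, -0.001, 1.344]
wrist_force: [-0.8, 1.9, 5.7]
finger_gap: 0.0237
```

Request:
{"fn": "send_rows", "kwargs": {
  "plan": [
    {"ax": 0, "az": 0, "tx": 0, "ty": 0.05, "tz": 0, "ay": 0, "fingers": -1},
    {"ax": 0, "az": 0, "tx": 0, "ty": 0, "tz": 0, "ay": 0, "fingers": -1}
  ]
}}

```text
time: 18.62
eef_pos: [0.4814, 0.0832, 0.0739]
tcp_rot: [-1.571, -0.0, 1.344]
wrist_force: [-1.8, 2.6, 5.7]
finger_gap: 0.0235
```

Run:
```python
from h import *
st()
```

```text
t 18.62 p [481.4  83.2  73.9] rpy [-9.003e+01 -3.000e-02  7.700e+01] F [-1.8  2.6  5.7] M [0.51 0.23 0.01] gap 23.5
```

Request:
{"fn": "send_rows", "kwargs": {
  "plan": [
    {"ax": 0, "az": 0, "tx": 0, "ty": 0.05, "tz": 0, "ay": 0, "fingers": -1},
    {"ax": 0, "az": 0, "tx": 0, "ty": 0, "tz": 0, "ay": 0, "fingers": -1}
  ]
}}

```text
time: 18.88
eef_pos: [0.4814, 0.0831, 0.0735]
tcp_rot: [-1.571, -0.0, 1.344]
wrist_force: [-2.5, 1.5, 8.8]
finger_gap: 0.0234
```

Request:
{"fn": "send_rows", "kwargs": {
  "plan": [
    {"ax": 0, "az": 0, "tx": 0, "ty": 0.05, "tz": 0, "ay": 0, "fingers": -1},
    {"ax": 0, "az": 0, "tx": 0, "ty": 0, "tz": 0, "ay": 0, "fingers": -1}
  ]
}}

```text
time: 19.12
eef_pos: [0.4815, 0.0831, 0.0733]
tcp_rot: [-1.572, -0.0, 1.344]
wrist_force: [-5.1, 0.9, 15.3]
finger_gap: 0.0235
```

Request:
{"fn": "send_rows", "kwargs": {
  "plan": [
    {"ax": 0, "az": 0, "tx": 0, "ty": -0.06, "tz": 0, "ay": 0, "fingers": -1},
    {"ax": 0, "az": 0, "tx": 0, "ty": -0.05, "tz": 0, "ay": 0, "fingers": -1},
    {"ax": 0, "az": 0, "tx": 0, "ty": 0, "tz": 0, "ay": 0, "fingers": -1}
  ]
}}

```text
time: 19.5
eef_pos: [0.4814, 0.0832, 0.0741]
tcp_rot: [-1.571, -0.001, 1.344]
wrist_force: [-0.7, 2.0, 5.7]
finger_gap: 0.0235
```

Run:
```python
from h import *
st()
w=arm.capture('wrist');cv2.imwrite("pics/w12.png",cv2.resize(w[60:320,190:450],None,fx=2.3,fy=2.3,interpolation=2))
s=arm.capture('side')
cv2.imwrite("pics/s12.png",cv2.resize(s[130:230,230:370],None,fx=5.5,fy=5.5,interpolation=2));st()
```

```text
t 19.5 p [481.4  83.2  74.1] rpy [-9.004e+01 -3.000e-02  7.700e+01] F [-0.7  2.   5.7] M [0.55 0.28 0.09] gap 23.5
t 19.6 p [481.5  83.2  74. ] rpy [-9.003e+01 -3.000e-02  7.699e+01] F [-1.8  2.   5.2] M [0.53 0.26 0.04] gap 23.3
```

View pics/w12.png

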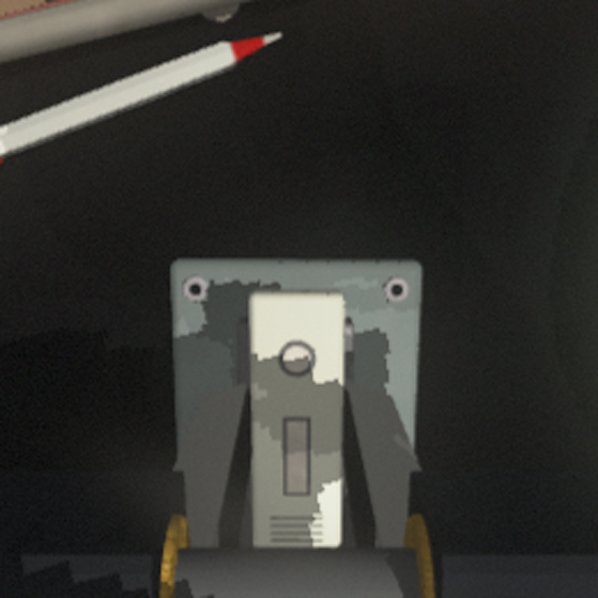

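View pics/s12.png

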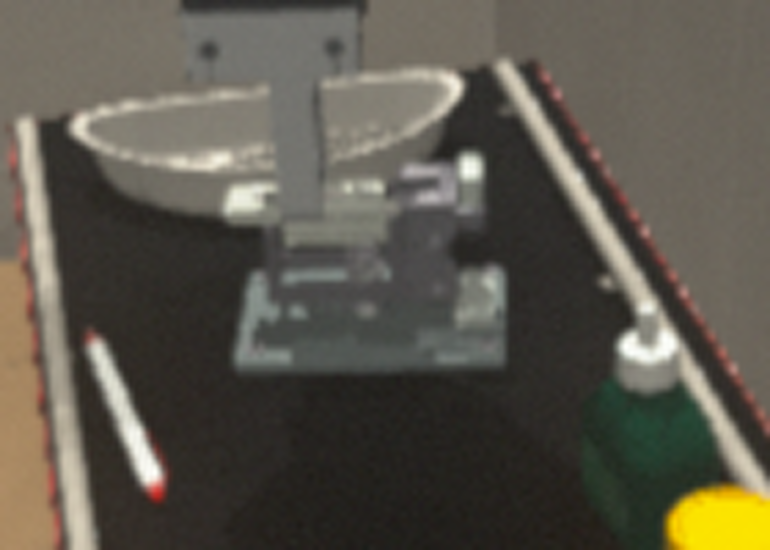

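Request:
{"fn": "send_rows", "kwargs": {
  "plan": [
    {"ax": 0, "az": 0, "tx": -0.03, "ty": 0, "tz": -0.2, "ay": 0, "fingers": -1},
    {"ax": 0, "az": 0, "tx": 0, "ty": 0, "tz": -0.2, "ay": 0, "fingers": -1},
    {"ax": 0, "az": 0, "tx": 0, "ty": 0, "tz": -0.1, "ay": 0, "fingers": -1},
    {"ax": 0, "az": 0, "tx": 0, "ty": 0, "tz": 0, "ay": 0, "fingers": -1}
  ]
}}

```text
time: 20.1
eef_pos: [0.486, 0.0814, 0.0739]
tcp_rot: [-1.571, -0.0, 1.344]
wrist_force: [-1.5, 0.6, 5.3]
finger_gap: 0.0234
```

Run:
```python
from h import *
st()
```

```text
t 20.1 p [486.   81.4  73.9] rpy [-90.    -0.    76.98] F [-1.5  0.6  5.3] M [ 0.2   0.45 -0.01] gap 23.4
```

Request:
{"fn": "send_rows", "kwargs": {
  "plan": [
    {"ax": 0, "az": 0, "tx": 0, "ty": 0, "tz": -0.15, "ay": 0, "fingers": -1},
    {"ax": 0, "az": 0, "tx": 0, "ty": 0, "tz": -0.15, "ay": 0, "fingers": -1},
    {"ax": 0, "az": 0, "tx": 0, "ty": 0, "tz": 0, "ay": 0, "fingers": -1}
  ]
}}

```text
time: 20.48
eef_pos: [0.4889, 0.0808, 0.0739]
tcp_rot: [-1.571, 0.0, 1.344]
wrist_force: [-1.8, 0.3, 4.4]
finger_gap: 0.0232
```

Run:
```python
from h import *
st()
```

```text
t 20.48 p [488.9  80.8  73.9] rpy [-90.     0.    76.99] F [-1.8  0.3  4.4] M [0.16 0.4  0.03] gap 23.2
```

Request:
{"fn": "send_rows", "kwargs": {
  "plan": [
    {"ax": 0, "az": 0, "tx": 0, "ty": 0, "tz": -0.15, "ay": 0, "fingers": -1},
    {"ax": 0, "az": 0, "tx": 0, "ty": 0, "tz": -0.15, "ay": 0, "fingers": -1},
    {"ax": 0, "az": 0, "tx": 0, "ty": 0, "tz": 0, "ay": 0, "fingers": -1}
  ]
}}

```text
time: 20.85
eef_pos: [0.4919, 0.0801, 0.0739]
tcp_rot: [-1.571, -0.0, 1.344]
wrist_force: [-1.5, -0.1, 5.7]
finger_gap: 0.0233
```

Request:
{"fn": "send_rows", "kwargs": {
  "plan": [
    {"ax": 0, "az": 0, "tx": 0, "ty": 0, "tz": -0.15, "ay": 0, "fingers": -1},
    {"ax": 0, "az": 0, "tx": 0, "ty": 0, "tz": -0.15, "ay": 0, "fingers": -1},
    {"ax": 0, "az": 0, "tx": 0, "ty": 0, "tz": 0, "ay": 0, "fingers": -1}
  ]
}}

```text
time: 21.22
eef_pos: [0.4948, 0.0794, 0.0739]
tcp_rot: [-1.571, 0.0, 1.344]
wrist_force: [-2.4, 0.4, 5.5]
finger_gap: 0.0234
```

Request:
{"fn": "send_rows", "kwargs": {
  "plan": [
    {"ax": 0, "az": 0, "tx": 0, "ty": 0, "tz": -0.15, "ay": 0, "fingers": -1},
    {"ax": 0, "az": 0, "tx": 0, "ty": 0, "tz": -0.15, "ay": 0, "fingers": -1},
    {"ax": 0, "az": 0, "tx": 0, "ty": 0, "tz": 0, "ay": 0, "fingers": -1}
  ]
}}

```text
time: 21.6
eef_pos: [0.4977, 0.0787, 0.0739]
tcp_rot: [-1.571, -0.0, 1.344]
wrist_force: [-1.9, 0.9, 3.9]
finger_gap: 0.0233
```

Run:
```python
from h import *
st()
```

```text
t 21.6 p [497.7  78.7  73.9] rpy [-90.    -0.    76.99] F [-1.9  0.9  3.9] M [ 0.09  0.37 -0.01] gap 23.3
```

Request:
{"fn": "send_rows", "kwargs": {
  "plan": [
    {"ax": 0, "az": 0, "tx": 0, "ty": 0, "tz": -0.15, "ay": 0, "fingers": -1},
    {"ax": 0, "az": 0, "tx": 0, "ty": 0, "tz": -0.15, "ay": 0, "fingers": -1},
    {"ax": 0, "az": 0, "tx": 0, "ty": 0, "tz": 0, "ay": 0, "fingers": -1}
  ]
}}

```text
time: 21.98
eef_pos: [0.5006, 0.078, 0.0739]
tcp_rot: [-1.571, 0.0, 1.344]
wrist_force: [-1.9, 0.2, 5.1]
finger_gap: 0.024
```

Request:
{"fn": "send_rows", "kwargs": {
  "plan": [
    {"ax": 0, "az": 0, "tx": 0, "ty": 0, "tz": -0.1, "ay": 0, "fingers": -1},
    {"ax": 0, "az": 0, "tx": 0, "ty": 0, "tz": -0.1, "ay": 0, "fingers": -1},
    {"ax": 0, "az": 0, "tx": 0, "ty": 0, "tz": 0, "ay": 0, "fingers": -1}
  ]
}}

```text
time: 22.35
eef_pos: [0.5025, 0.0776, 0.0739]
tcp_rot: [-1.571, 0.0, 1.344]
wrist_force: [-2.1, 0.8, 5.3]
finger_gap: 0.0233
```

Request:
{"fn": "send_rows", "kwargs": {
  "plan": [
    {"ax": 0, "az": 0, "tx": 0, "ty": 0, "tz": -0.1, "ay": 0, "fingers": -1},
    {"ax": 0, "az": 0, "tx": 0, "ty": 0, "tz": 0, "ay": 0, "fingers": -1}
  ]
}}

```text
time: 22.6
eef_pos: [0.5035, 0.0774, 0.0739]
tcp_rot: [-1.571, -0.0, 1.344]
wrist_force: [-2.2, 0.0, 5.0]
finger_gap: 0.0231
```

Request:
{"fn": "send_rows", "kwargs": {
  "plan": [
    {"ax": 0, "az": 0, "tx": 0, "ty": 0, "tz": -0.08, "ay": 0, "fingers": -1},
    {"ax": 0, "az": 0, "tx": 0, "ty": 0, "tz": 0, "ay": 0, "fingers": -1}
  ]
}}

```text
time: 22.85
eef_pos: [0.5042, 0.0772, 0.0739]
tcp_rot: [-1.571, 0.0, 1.344]
wrist_force: [-1.2, 1.0, 4.6]
finger_gap: 0.0235
```

Request:
{"fn": "send_rows", "kwargs": {
  "plan": [
    {"ax": 0, "az": 0, "tx": 0, "ty": 0, "tz": -0.08, "ay": 0, "fingers": -1},
    {"ax": 0, "az": 0, "tx": 0, "ty": 0, "tz": 0, "ay": 0, "fingers": -1}
  ]
}}

```text
time: 23.1
eef_pos: [0.505, 0.077, 0.0739]
tcp_rot: [-1.571, 0.0, 1.344]
wrist_force: [-2.0, 0.9, 5.4]
finger_gap: 0.0234
```

Request:
{"fn": "send_rows", "kwargs": {
  "plan": [
    {"ax": 0, "az": 0, "tx": 0, "ty": 0, "tz": -0.05, "ay": 0, "fingers": -1},
    {"ax": 0, "az": 0, "tx": 0, "ty": 0, "tz": 0, "ay": 0, "fingers": -1}
  ]
}}

```text
time: 23.35
eef_pos: [0.5052, 0.077, 0.0738]
tcp_rot: [-1.57, 0.0, 1.344]
wrist_force: [-3.9, 1.0, 5.4]
finger_gap: 0.0233
```

Request:
{"fn": "send_rows", "kwargs": {
  "plan": [
    {"ax": 0, "az": 0, "tx": 0, "ty": 0, "tz": -0.05, "ay": 0, "fingers": -1},
    {"ax": 0, "az": 0, "tx": 0, "ty": 0, "tz": 0, "ay": 0, "fingers": -1}
  ]
}}

```text
time: 23.6
eef_pos: [0.5053, 0.077, 0.0737]
tcp_rot: [-1.57, 0.0, 1.344]
wrist_force: [-5.5, 1.0, 7.2]
finger_gap: 0.0235
```

Run:
```python
from h import *
st()
w=arm.capture('wrist');cv2.imwrite("pics/w13.png",cv2.resize(w[60:320,190:450],None,fx=2.3,fy=2.3,interpolation=2));st()
```

```text
t 23.6 p [505.3  77.   73.7] rpy [-8.993e+01  2.000e-02  7.700e+01] F [-5.5  1.   7.2] M [ 0.48  1.35 -0.05] gap 23.5
t 23.65 p [505.2  77.   73.7] rpy [-8.992e+01  2.000e-02  7.700e+01] F [-6.3  1.5  7. ] M [ 0.54  1.38 -0.03] gap 23.7
```

View pics/w13.png

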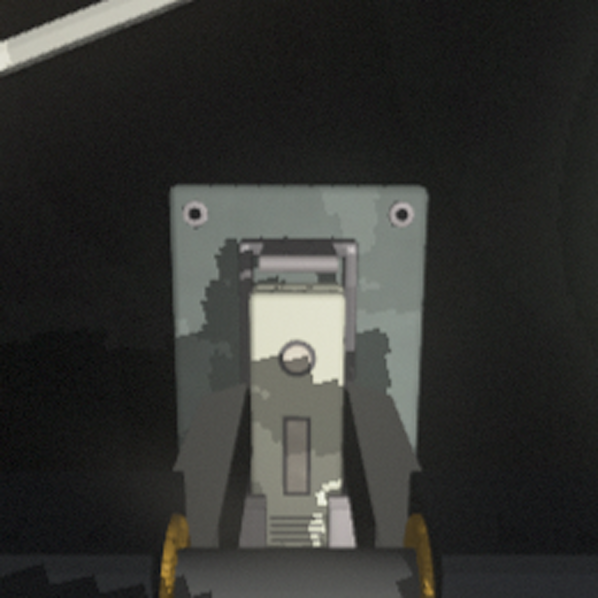

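Request:
{"fn": "send_rows", "kwargs": {
  "plan": [
    {"ax": 0, "az": 0, "tx": 0, "ty": 0, "tz": 0, "ay": 0, "fingers": -0.15},
    {"ax": 0, "az": 0, "tx": 0, "ty": 0, "tz": 0, "ay": 0, "fingers": -0.15},
    {"ax": 0, "az": 0, "tx": 0, "ty": 0, "tz": 0, "ay": 0, "fingers": -0.15}
  ]
}}

```text
time: 24.02
eef_pos: [0.5061, 0.0767, 0.0738]
tcp_rot: [-1.571, 0.0, 1.343]
wrist_force: [0.2, 0.1, -0.1]
finger_gap: 0.04
```

Request:
{"fn": "send_rows", "kwargs": {
  "plan": [
    {"ax": 0, "az": 0, "tx": 0, "ty": -1, "tz": 0, "ay": 0, "fingers": -0.15},
    {"ax": 0, "az": 0, "tx": 0, "ty": -3, "tz": 0, "ay": 0, "fingers": -0.15},
    {"ax": 0, "az": 0, "tx": 0, "ty": -5, "tz": 0.5, "ay": 0, "fingers": -0.1},
    {"ax": 0, "az": 0, "tx": 0, "ty": -3, "tz": 0.5, "ay": 0, "fingers": -0.1},
    {"ax": 0, "az": 0, "tx": 0, "ty": 0, "tz": 0, "ay": 0, "fingers": -0.1},
    {"ax": 0, "az": 0, "tx": 0, "ty": 0, "tz": 0, "ay": 0, "fingers": -0.1}
  ]
}}

```text
time: 24.78
eef_pos: [0.4961, 0.0789, 0.1938]
tcp_rot: [-1.571, 0.0, 1.344]
wrist_force: [-0.2, -0.5, -0.8]
finger_gap: 0.0423
```

Run:
```python
from h import *
st()
w=arm.capture('wrist');cv2.imwrite("pics/w14.png",cv2.resize(w[130:280,280:360],None,fx=4,fy=4,interpolation=2))
s=arm.capture('side')
cv2.imwrite("pics/s14.png",cv2.resize(s[130:230,230:370],None,fx=5.5,fy=5.5,interpolation=2));cv2.imwrite("pics/s14f.png",s);st()
cv2.imwrite("pics/w14r.png",w)
```

```text
t 24.77 p [496.1  78.9 193.8] rpy [-90.01   0.    76.98] F [-0.2 -0.5 -0.8] M [ 0.06 -0.06 -0.01] gap 42.3
t 24.88 p [495.8  79.  193.1] rpy [-8.993e+01  3.000e-02  7.699e+01] F [ 0.2 -0.3 -0.1] M [ 0.02 -0.01 -0.01] gap 42.4
```

View pics/w14.png

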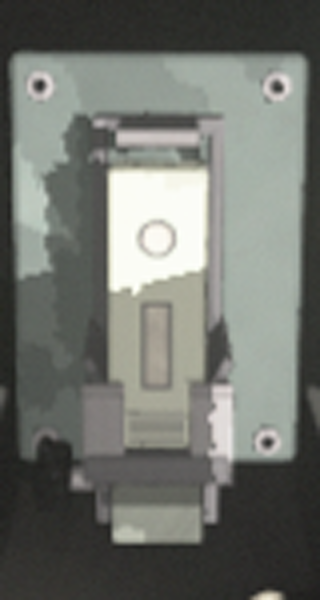

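View pics/s14.png

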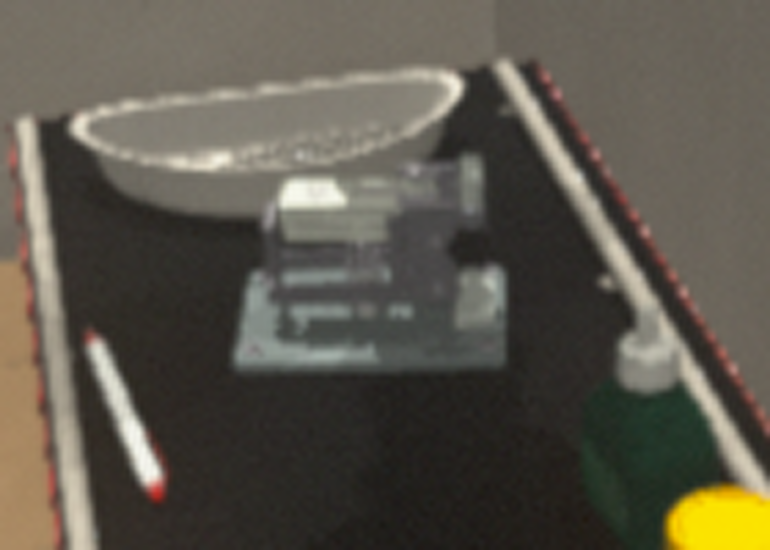

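View pics/s14f.png

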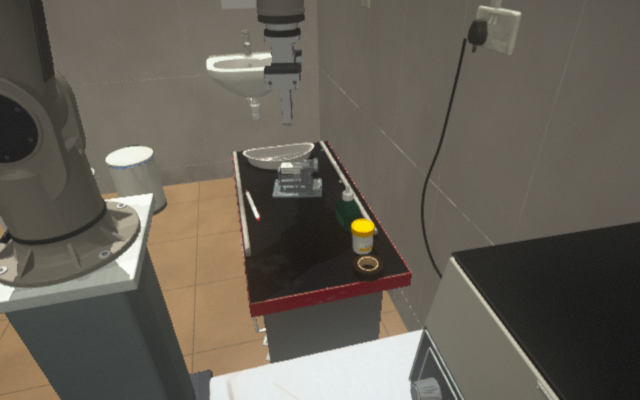

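Both cassettes sit stacked in the magazine. The top one is in the same place the first one held: near end at crop row 168, clear behind the sill at about row 146, and its far end under the lips at about row 383. The bottle, cup, tape, pen and tray look unmoved, so I'm handing in.

Run:
```python
from h import *
arm.close_job(); st()
```

```text
the job is handed in; nothing more can be done
the job is handed in; nothing more can be done
```

Both cassettes are loaded face up and stacked in the magazine, held by the lips. I loaded cassette_a (taken to be the one nearer the magazine) first, then the other on top, and handed the job in at about 25 s with the gripper well clear.

- **Pressing onto the sill:** I felt the sill each time. The highest wrist readings were about 19 N for the first cassette and 15 N for the second, spring included. On the first press I sent one step of 1.5 mm before seeing that the sill had been reached. The force stayed at 19 N and the cassette slipped about 1 mm up in the grip. That left roughly 15 N on the sill, under its 25 N limit.
- **Sliding home:** Each cassette met the back wall at the same tool position, to within about 0.3 mm, with a push of only 6 to 7 N.
- **Last checks:** The last pictures show the stack held, with the top cassette's far end under the lips. In the picture after the first load, that cassette's near end measured at x = -34.5 (-35 is fully home), and the top one now sits in the same place. The wrist force is back to zero, and the other things on the trolley look undisturbed.
- **Disagreement:** The first magazine position, taken from its plate, was about 3 mm off along x because the plate is not centred on the magazine's origin. Feeling for the back wall and the later pictures settled the true position.

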